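# Clamp the spoon blank and set the chisel on the stop-cut line

## Task

First clamp the spoon blank: turn the cam lever clockwise to its end stop, so that it pushes the blank square against the fence. Then take the bench chisel from the rack, stand it upright on the blank with its whole edge along the short pencil line across the spoon's neck, and keep it there under a light push of about 8 N, ready for the mallet. Finish while still holding it so; do not dig the edge in, and leave the other tools alone.

Things in the scene. Friction and masses are not known exactly. Their poses are not given: they have to be found in the camera images.
- clamp_board: Plywood clamping board screwed to the bench, 260 (x) x 190 (y) x 18 mm thick; origin at the centre of its underside, z up. A wooden fence 240 mm long and 20 mm high stands along its +y side, its inner face at y = 70 mm; the cam's axis stands at x = 0, y = -13 mm. The spoon blank lies loose between the two. A stop dowel limits the cam (look only).
- cam (a joint): Turn of the cam about its upright axis, rad: 0 open, growing clockwise seen from above, end stop (clamped) at 1.4. Starts at 0 to 0.35 and stays where it is left. The cam is an eccentric wooden disc, 52 mm across, 22 mm high; late in the turn it meets the blank and pushes it up to 5 mm to the fence. It takes 0.15 Nm free, more against the blank.
- cam_grip (a point): Point to grip, on the cam's axis 70 mm above the bench, half-way up the wooden T-lever: a bar 14 mm thick, 36 mm high (50 to 86 mm above the bench), 72 mm long, reaching 50 mm to this point's +x and 22 mm to its -x. The point turns with the cam, z up; at cam 0 the lever lies along the board's x axis. All else near it is lower than 44 mm.
- stop_line (a point): Middle of the pencilled stop-cut line on top of the blank, 24 mm long and 2 mm wide: y runs along the line, x along the blank towards the spoon's bowl, z up. The top of the blank lies 43 mm above the bench. The line is on the blank's centre line, 80 mm from the end at the pencilled bowl. It moves with the blank when the cam clamps it.
- blank_center (a point): Centre of the loose spoon blank, a pale wooden block 220 (x) x 50 (y) x 25 mm, 0.17 kg, with a spoon pencilled on top; same axes as stop_line. Clamped, its centre lies at y = 45 mm of clamp_board.
- rack: Fixed tool rack: plywood board 70 (x) x 250 (y) mm on two cheeks, its top 80 mm above the bench; origin at the centre of its foot. Three slots at y = -75, 0 and 75 mm, each 11 (x) x 29 (y) mm, through the 16 mm board; the three tools hang in them in any order, their round collars resting on top. Their tops stand up to 185 mm above the bench.
- chisel_grip (a point): Point to grip on the bench chisel (165 mm, 0.13 kg, upright in the rack): on the axis of its eight-sided handle, 27 mm across flats, 79 mm long, with a steel hoop on top. It is 64 mm above the collar's underside, 41 mm below the hoop's top, 124 mm above the edge. z up, y along the cutting edge and the row of tools (neighbours 75 mm away), x across the blade; x and y face flats of the handle.
- chisel_tip (a point): Middle of the chisel's cutting edge, 20 mm long along y and about 2 mm thick, on the handle's axis, 124 mm below chisel_grip. Same axes. The blade is 20 x 4 mm and reaches 60 mm below the collar.
- gouge: Bystander in the rack: carving gouge with a round, pale handle 31 mm across and a narrow hollow blade; origin under its collar.
- bradawl: Bystander in the rack: bradawl with a short dark pear-shaped handle 36 mm across and a thin round spike; origin under its collar.
- mallet: Bystander: wooden joiner's mallet, 52 mm high, lying on the bench beyond the work; origin under the head, handle to its -x.
- try_square: Bystander: small try square, wooden stock and 150 mm steel blade, lying flat on the bench beyond the work; origin under the stock.
Things that resemble listed ones, but are neither listed nor needed, are in the scene too. What is shaped like the part that bears chisel_grip but purple is not meant.

How it is judged:
By the outcome, as a careful person would: the job done as asked, in the order asked, and still so for the second after the job is handed in, while the arm keeps its last pose, push and grip.
It also fails if it takes over 64 s, if anything falls off the work surface, if the arm or the gripper's body presses on something with over 40 N, if the wrist force passes 120 N, or if a joint passes its speed limit or range.

## Robot

A 6-joint arm with a two-finger parallel gripper is mounted at the origin on the work surface. World frame = base frame: x ahead of the robot, y to its left, z up, the work surface at z = 0. Lengths are in m, angles in rad, forces in N, time in s.
With the tool pointing down it reaches from about 0.35 to 0.775 m from the base axis. Payload 5.5 kg.
Tool frame: the origin (TCP) lies on the centre line of the jaws, within the pads' length; the fingertips stand 11 mm ahead of it and the grasp point (between the pads) lies 8 mm behind it (env.nose_length is the distance from the TCP to the fingertips, in m); x points along the fingers, z is the direction in which the jaws open and shut, and the axes are right-handed (so a half turn about x gives the same grasp; the last joint's range is limited). The gripper opens to 85 mm and grips with 20 to 120 N. Pads are 22 mm wide; open, the fingers measure 114 mm over their backs; the gripper's body (76 mm by 85 mm) begins 54 mm behind the grasp point. The pads swing forward as they close: fully open they stand 13 mm farther back than shut.
Start: joints at [-1.485, 0.313, 0.046, 1.304, 0, 1.431], TCP at [0.129, -0.56, 0.242] pointing down, gripper open.
Joint ranges: [-2.76, 2.76], [-0.86, 1.69], [-1.03, 1.26], [-2.2, 2.34], [-1.47, 1.5], [-3.14, 3.14]. Speed limits (rad/s): [2.57, 2.57, 3.14, 3.14, 3.14, 3.14].

## Interface

Orientations are given as a unit quaternion [w, x, y, z].
In Python, from workcell import env gives the robot as it stands. The module is installed in compiled form; this text tells all that it offers.
- The arm moves only by the tool step_arm, never from a script. Its argument "moves" is a list that holds one entry, the list of rows, each a list of 7 numbers: the turn, a rotation vector about the tool's x, y, z in rad, then the shift along the tool's x, y, z in m, then the opening, from 0 (shut) to 1 (fully open). In form: [[[rx, ry, rz, tx, ty, tz, grip], ...]]. A call has 1 to 12 rows; each row is the pose to reach, as a shift and turn from the pose measured when the call began, along the tool's axes at that moment; what a row does not reach only later rows make up. A row lasts 1/10 s, in which the tool goes at most 50 mm and 8.59 degrees, less where a joint would pass 70% of its speed; a pose out of reach is approached as far as the arm can. A call with a gripper value outside its range is refused whole. The fingers move at their own pace and stop on an object; "force" is the grip in N (left out, the last holds). Time passes only in rows, so rows that repeat a pose let the fingers close. It gives the time, the measured TCP pose, the force and the opening at its end, in the units of the state.
- env.get_state(): the state, without advancing time (a new reading comes with each control period).
- env.read_camera(name): name is "scene" or "top" or "wrist"; returns (picture, depth): 420x560x3 uint8, red, green, blue; 420x560 float32, m along the optical axis (not along the pixel's ray), 0 where there is no reading.
- env.get_calibration(name): a dict with "mtx" (3x3 intrinsics, pixels), "distortion" ([k1, k2, p1, p2, k3] as OpenCV has them; the pictures are not rectified), "camera_from_world" (4x4, takes a point from world to camera coordinates); the wrist camera has in their place "T_tool_cam" (4x4, takes a point from camera to tool coordinates, whose origin is the TCP and whose axes are the tool frame's). Camera axes: x right, y down, z forward; pixel columns grow to the right and rows downward; lengths in m; the calibration is good to about 2 mm. A picture is of the moment at which its call begins: read the wrist's pose just before it. get_calibration takes no time and is no camera call.
- env.hand_in(): hands the job in, once; it reports no verdict.
Trained networks look in the newest picture that a camera, given by its name, has taken for a name from the list of things; names that differ only in an ending like _2 or _b are one class to them, and where a whole thing is asked for, a point or a joint stands for the part that bears it (a point fixed in the world has none). Each returns a list of dicts, best first, with "confidence" (0 to 1); they miss things now and then, are a little off and sometimes report something else, mostly with a low value. They report only what shows in the picture. A call takes as long as a camera call. They do not tell look-alikes from the thing itself.
- env.boxes_of(camera, thing): "uv" ([column, row] in pixels, amid what is visible of it).
- env.silhouettes(camera, thing): "mask" (420x560 bool, what is visible of it) and "uv" ([column, row] in pixels, amid what is visible of it).
The state is a dict: "clock": time; "joint_pos": joint angles; "qvel": joint speeds; "tau": joint torques, N m; "tcp_pos": TCP position; "orientation": TCP orientation; "wrist_force": force on the tool from outside, world axes, zero at the start; "ft_torque": the same for the moment, N m; "finger_gap": finger opening in m.
Only numpy, scipy, OpenCV 4.12 (cv2) and the standard library are available. Lean on these libraries where they do the work, as an engineer would, in place of code of your own. Each camera call takes 0.05 s, during which the arm holds its last target.

## Working session

There is one attempt and no reset: what is moved stays moved. The work goes in short steps, Python scripts to look and compute and a tool call to move; the robot and the scene stay as the last step left them, time stands still between calls to the robot, and variables do not carry over. Pictures are saved under pics/ and viewed, and the job is handed in when it is done.

Besides the shell and the picture viewer there is one more tool, called after "Call:" as name(argument=value, ...), one argument or row to a line, values as JSON. step_arm: Moves the arm, as the interface text tells. Its arguments: {"type":"object","properties":{"moves":{"type":"array","items":{"type":"array","items":{"type":"array","items":{"type":"number"}}}},"force":{"type":"number"}},"required":["moves"]}

```bash
mkdir -p pics; cat > h.py <<'E'
import numpy as np, cv2
from scipy.spatial.transform import Rotation as R
from workcell import env
def cam(name,st=None):
    c=env.get_calibration(name); K=np.array(c["mtx"]);D=np.array(c["distortion"])
    if name=="wrist":
        st=st or env.get_state()
        T=np.eye(4);q=st["orientation"];T[:3,:3]=R.from_quat([q[1],q[2],q[3],q[0]]).as_matrix();T[:3,3]=st["tcp_pos"]
        W=T@np.array(c["T_tool_cam"])
    else: W=np.linalg.inv(np.array(c["camera_from_world"]))
    return K,D,W
def ray(C,uv):
    K,D,W=C
    p=cv2.undistortPoints(np.array([[uv]],float),K,D)[0,0]
    d=W[:3,:3]@np.array([p[0],p[1],1]); return W[:3,3],d
def atz(C,uv,z):
    o,d=ray(C,uv); return o+d*(z-o[2])/d[2]
def atd(C,uv,dep):
    o,d=ray(C,uv); return o+d*dep
def proj(C,P):
    K,D,W=C; M=np.linalg.inv(W)
    r,_=cv2.Rodrigues(M[:3,:3]); return cv2.projectPoints(np.array(P,float).reshape(-1,3),r,M[:3,3],K,D)[0][:,0]
def tri(rays):
    A=np.zeros((3,3));b=np.zeros(3)
    for o,d in rays:
        d=d/np.linalg.norm(d);P=np.eye(3)-np.outer(d,d);A+=P;b+=P@o
    x=np.linalg.solve(A,b)
    return x,[np.linalg.norm(np.cross(x-o,d/np.linalg.norm(d))) for o,d in rays]
def save(n,im): cv2.imwrite(f"pics/{n}.png",im[:,:,::-1])
E
python3 - <<'E'
from h import *
st=env.get_state();print(st)
for n in ["scene","top","wrist"]:
    im,d=env.read_camera(n);save(n+"0",im);np.savez(n+"0",im=im,d=d)
    C=cam(n);print(n,C[0].round(1).tolist(),C[2].round(3).tolist())
E
```

```text
{'clock': 0.0, 'joint_pos': array([-1.48458848e+00,  3.14031058e-01,  4.49779871e-02,  1.30361458e+00,
        3.41110144e-05,  1.43120183e+00]), 'qvel': array([ 8.19089679e-05,  1.43124066e-03,  5.91777148e-04, -4.92923250e-04,
       -3.10830083e-04,  5.70002295e-04]), 'tau': array([ 2.48251890e-04, -4.80630648e+01,  2.98531777e+01,  1.92469172e-02,
       -7.23809876e-05, -7.56614771e-08]), 'tcp_pos': array([ 0.1286961 , -0.5599035 ,  0.24139102]), 'orientation': array([ 0.55270078,  0.44097424,  0.55359363, -0.43999735]), 'wrist_force': array([-0.5545469 ,  0.16141944, -0.51873261]), 'ft_torque': array([ 0.01137801, -0.03736366, -0.02661678]), 'finger_gap': 0.08560486522842237}
scene [[415.8, 0.0, 283.7], [0.0, 415.8, 215.4], [0.0, 0.0, 1.0]] [[-0.852, 0.331, -0.406, 0.97], [0.524, 0.557, -0.644, 0.76], [0.013, -0.762, -0.648, 0.769], [0.0, 0.0, 0.0, 1.0]]
top [[380.3, 0.0, 277.5], [0.0, 380.3, 195.9], [0.0, 0.0, 1.0]] [[0.105, -0.97, 0.218, 0.339], [-0.994, -0.103, 0.021, 0.087], [0.003, -0.219, -0.976, 1.09], [0.0, 0.0, 0.0, 1.0]]
wrist [[347.8, 0.0, 277.0], [0.0, 347.8, 208.1], [0.0, 0.0, 1.0]] [[0.223, -0.938, -0.264, 0.196], [-0.975, -0.215, -0.059, -0.545], [-0.002, 0.271, -0.963, 0.373], [0.0, 0.0, 0.0, 1.0]]
```

View pics/scene0.png

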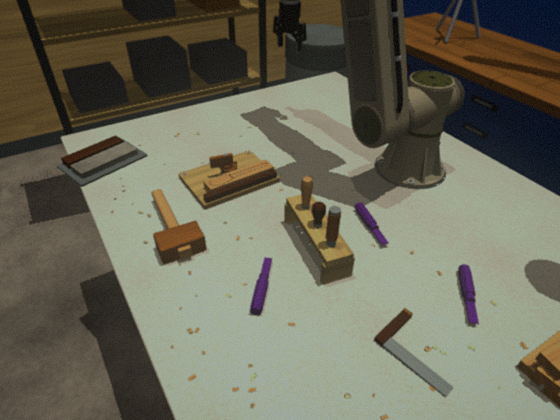

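View pics/top0.png

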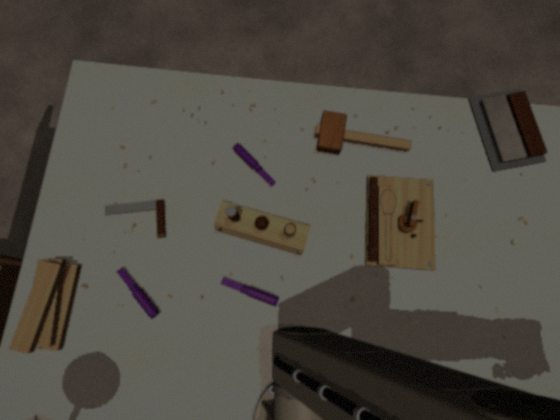

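View pics/wrist0.png

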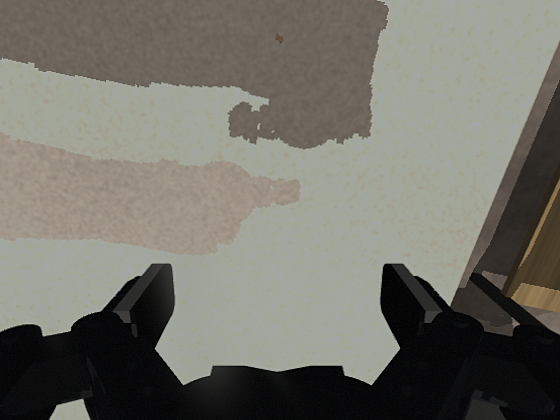

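Scene: board at about (230,178), rack (318,235) with pale handle (307,190), dark pear (318,212) and brown-handled tool (333,225). Top: board (400,222), lever (410,213), rack (262,227). The purple chisels lying loose are decoys. Now the networks.

```bash
python3 - <<'E'
from h import *
C={n:cam(n) for n in ["scene","top"]}
z=dict(clamp_board=.018,cam_grip=.086,blank_center=.043,stop_line=.043,rack=.08,chisel_grip=.144,gouge=.17,bradawl=.15)
for t in z:
  for n in C:
    r=env.boxes_of(n,t)
    d=np.load(n+"0.npz")["d"]
    for b in r[:4]:
        u,v=b["uv"]; dep=d[int(v),int(u)]
        print(t,n,[round(u),round(v)],round(b["confidence"],2),"depthpt",atd(C[n],b["uv"],dep).round(3),"atz",atz(C[n],b["uv"],z[t]).round(3))
im=np.load("top0.npz")["im"]
a=cv2.resize(im[165:280,355:445],None,fx=6,fy=6,interpolation=cv2.INTER_CUBIC)
b=cv2.resize(im[190:265,205:320],None,fx=6,fy=6,interpolation=cv2.INTER_CUBIC)
save("topboard",np.clip(a*1.8,0,255).astype(np.uint8)[:600]);save("toprack",np.clip(b*1.8,0,255).astype(np.uint8))
im=np.load("scene0.npz")["im"]
b=cv2.resize(im[165:285,270:365],None,fx=5,fy=5,interpolation=cv2.INTER_CUBIC)
save("scrack",b)
E
```

```text
clamp_board scene [223, 174] 0.84 depthpt [ 0.573 -0.22   0.043] atz [ 0.559 -0.254  0.018]
clamp_board top [407, 220] 0.76 depthpt [ 0.54  -0.249  0.067] atz [ 0.55  -0.265  0.018]
cam_grip scene [317, 211] 0.65 depthpt [0.496 0.158 0.136] atz [0.459 0.11  0.086]
cam_grip scene [227, 163] 0.55 depthpt [ 0.549 -0.242  0.065] atz [ 0.561 -0.212  0.086]
cam_grip top [412, 220] 0.86 depthpt [ 0.536 -0.255  0.085] atz [ 0.535 -0.255  0.086]
cam_grip top [262, 222] 0.55 depthpt [0.48  0.138 0.146] atz [0.488 0.141 0.086]
blank_center scene [238, 173] 0.88 depthpt [ 0.53  -0.208  0.042] atz [ 0.531 -0.206  0.043]
blank_center top [387, 230] 0.88 depthpt [ 0.509 -0.201  0.044] atz [ 0.51  -0.202  0.043]
blank_center top [409, 219] 0.46 depthpt [ 0.54  -0.252  0.075] atz [ 0.546 -0.262  0.043]
stop_line scene [239, 177] 0.83 depthpt [ 0.539 -0.179  0.046] atz [ 0.538 -0.183  0.043]
stop_line top [384, 225] 0.7 depthpt [ 0.522 -0.194  0.046] atz [ 0.522 -0.195  0.043]
rack scene [320, 245] 0.7 depthpt [0.52  0.21  0.079] atz [0.52  0.211 0.08 ]
rack scene [224, 174] 0.67 depthpt [ 0.571 -0.21
[... 491 characters left out ...]
t [0.69  0.217 0.024] atz [0.735 0.304 0.144]
chisel_grip top [252, 161] 0.77 depthpt [0.673 0.195 0.026] atz [0.635 0.183 0.144]
chisel_grip top [232, 214] 0.71 depthpt [0.485 0.21  0.188] atz [0.492 0.216 0.144]
chisel_grip top [140, 293] 0.65 depthpt [0.273 0.449 0.023] atz [0.28  0.408 0.144]
chisel_grip top [252, 293] 0.65 depthpt [0.301 0.149 0.026] atz [0.306 0.142 0.144]
gouge scene [306, 188] 0.71 depthpt [0.482 0.084 0.152] atz [0.496 0.103 0.17 ]
gouge top [292, 227] 0.5 depthpt [0.471 0.063 0.167] atz [0.471 0.063 0.17 ]
bradawl scene [317, 212] 0.72 depthpt [0.497 0.157 0.132] atz [0.51  0.173 0.15 ]
bradawl top [263, 223] 0.64 depthpt [0.477 0.136 0.143] atz [0.476 0.136 0.15 ]
```

View pics/topboard.png

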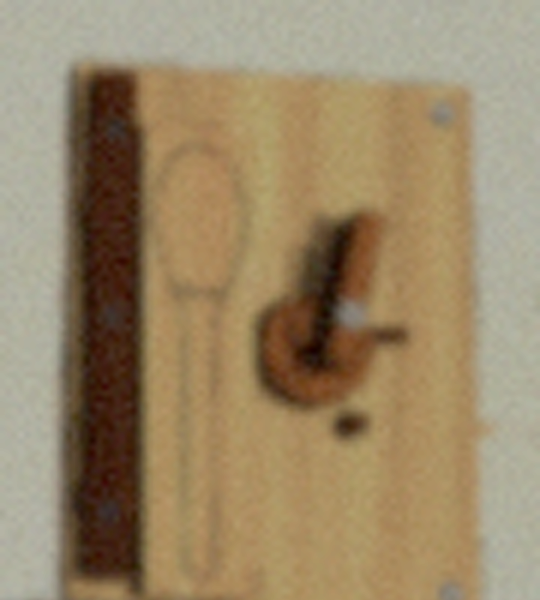

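View pics/toprack.png

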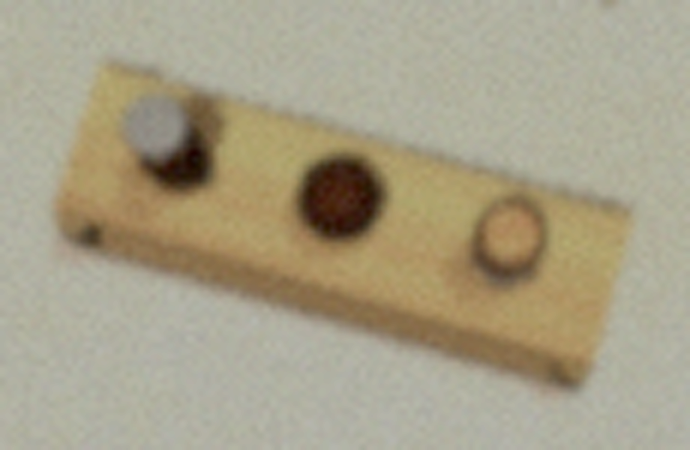

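View pics/scrack.png

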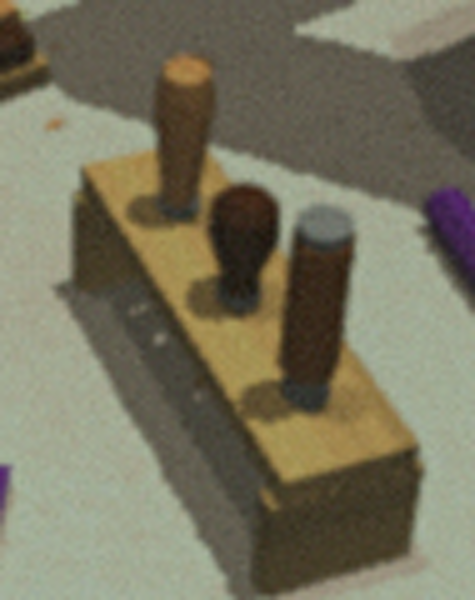

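Chisel: of (333,225) brown octagonal with steel hoop, (317,212) dark pear = bradawl, (306,190) pale round = gouge, and three purple ones lying loose, the hooped one at scene (333,225) / top (232,213) fits; crop confirms. Fence is at the world +y side, bowl toward +x, and the lever leans a little clockwise. Next, plan a hover over the board.

```bash
cat >> h.py <<'E'
def pose():
    st=env.get_state();q=st["orientation"]
    return R.from_quat([q[1],q[2],q[3],q[0]]).as_matrix(),np.array(st["tcp_pos"]),st
def plan(pos,yaw,Rt=None):
    """tool x down, tool z horizontal at world angle yaw; prints rotvec, shift in tool axes"""
    M,p,st=pose()
    if Rt is None:
        x=np.array([0,0,-1.]);z=np.array([np.cos(yaw),np.sin(yaw),0]);Rt=np.stack([x,np.cross(z,x),z],1)
    rv=R.from_matrix(M.T@Rt).as_rotvec(); sh=M.T@(np.array(pos)-p)
    print("turn",rv.round(4),"shift",sh.round(4),"norms deg",np.degrees(np.linalg.norm(rv)).round(1),np.linalg.norm(sh).round(3))
    return rv,sh
def zyaw():
    M,p,st=pose(); return np.degrees(np.arctan2(M[1,2],M[0,2]))
E
python3 - <<'E'
from h import *
M,p,st=pose();print(M.round(3),zyaw(),np.degrees(st["joint_pos"]).round(1))
C=cam("top")
im=np.load("top0.npz")["im"]
# board edge points in crop/6 + (355,165)
f=lambda x,y:(355+x/6-.4,165+y/6-.4)
for n,(x,y),z in [("fence top R-up",(137,72),.038),("fence R-low",(140,578),.038),("fence L-up",(88,72),.038),("levtip",(365,213),.086),("boardUR",(467,88),.018),("line",(203,293),.043),("blank tip low",(203,580),.043)]:
    print(n,atz(C,f(x,y),z).round(3))
# rack ends
g=lambda x,y:(205+x/6-.4,190+y/6-.4)
for n,(x,y),z in [("UL",(105,65),.08),("UR",(632,207),.08),("LR",(590,340),.08),("LL",(60,200),.08),("hoop",(157,128),.185)]:
    print(n,atz(C,g(x,y),z).round(3))
for yy in (75,-75,105,-105): plan([.50,-.25,.28],np.radians(yy))
E
```

```text
[[ 0.     0.975  0.224]
 [-0.     0.224 -0.975]
 [-1.    -0.     0.   ]] -77.06362882365352 [-85.1  17.9   2.6  74.7   0.   82. ]
fence top R-up [ 0.661 -0.17   0.038]
fence R-low [ 0.423 -0.182  0.038]
fence L-up [ 0.659 -0.147  0.038]
levtip [ 0.592 -0.262  0.086]
boardUR [ 0.676 -0.333  0.018]
line [ 0.557 -0.204  0.043]
blank tip low [ 0.425 -0.209  0.043]
UL [0.537 0.256 0.08 ]
UR [0.498 0.013 0.08 ]
LR [0.437 0.027 0.08 ]
LL [0.474 0.267 0.08 ]
hoop [0.493 0.214 0.185]
turn [-2.654e+00  0.000e+00  1.000e-04] shift [-0.0377  0.4313 -0.2194] norms deg 152.1 0.485
turn [-0.036   0.0001  0.    ] shift [-0.0377  0.4313 -0.2194] norms deg 2.1 0.485
turn [ 3.1056e+00  0.0000e+00 -1.0000e-04] shift [-0.0377  0.4313 -0.2194] norms deg 177.9 0.485
turn [ 4.876e-01  1.000e-04 -0.000e+00] shift [-0.0377  0.4313 -0.2194] norms deg 27.9 0.485
```

```bash
python3 - <<'E'
from h import *
plan([.50,-.235,.27],np.radians(80))
E
```

```text
turn [-2.7413e+00  0.0000e+00  1.0000e-04] shift [-0.0277  0.4347 -0.2341] norms deg 157.1 0.494
```

Call:
step_arm(
  moves=[
    [[-0.2,0,0,-0.028,0.04,-0.02,1],[-0.4,0,0,-0.028,0.08,-0.04,1],[-0.6,0,0,-0.028,0.12,-0.065,1],[-0.75,0,0,-0.028,0.16,-0.09,1],[-0.9,0,0,-0.028,0.2,-0.11,1],[-1.05,0,0,-0.028,0.24,-0.13,1],[-1.2,0,0,-0.028,0.28,-0.15,1],[-1.35,0,0,-0.028,0.32,-0.17,1],[-1.5,0,0,-0.028,0.36,-0.19,1],[-1.65,0,0,-0.028,0.4,-0.21,1],[-1.8,0,0,-0.028,0.435,-0.234,1],[-1.95,0,0,-0.028,0.435,-0.234,1]],
  ],
)

```text
clock: 2.15
tcp_pos: [0.5032, -0.2313, 0.2701]
orientation: [0.688, -0.163, 0.687, 0.164]
wrist_force: [-0.5, 0.1, -0.7]
finger_gap: 0.0856
```

```bash
python3 - <<'E'
from h import *
print(zyaw(),pose()[2]["clock"])
plan([.50,-.235,.27],np.radians(80))
E
```

```text
26.77610573916344 2.15
turn [-9.289e-01  1.500e-03  2.000e-04] shift [ 0.0001 -0.0019 -0.0045] norms deg 53.2 0.005
```

Call:
step_arm(
  moves=[
    [[-0.14,0,0,0,0,0,1],[-0.28,0,0,0,0,0,1],[-0.42,0,0,0,0,0,1],[-0.56,0,0,0,0,0,1],[-0.7,0,0,0,0,0,1],[-0.84,0,0,0,0,0,1],[-0.93,0,0,0,0,0,1],[-0.93,0,0,0,0,0,1]],
  ],
)

```text
clock: 2.95
tcp_pos: [0.5032, -0.2313, 0.2701]
orientation: [0.542, -0.455, 0.541, 0.455]
wrist_force: [1.2, 0.8, 0.9]
finger_gap: 0.0854
```

```bash
python3 - <<'E'
from h import *
print(zyaw(),pose()[1:])
C=cam("wrist")
im,d=env.read_camera("wrist");save("w1",im);np.savez("w1",im=im,d=d,W=C[2])
for t in ["cam_grip","stop_line","blank_center","clamp_board"]:
    for b in env.boxes_of("wrist",t)[:3]:
        u,v=b["uv"];print(t,np.round(b["uv"],1),b["confidence"],atd(C,b["uv"],d[int(v),int(u)]).round(4))
E
```

```text
80.06979287099018 (array([ 0.50317152, -0.23125326,  0.27011724]), {'clock': 2.95, 'joint_pos': array([-0.57649563,  0.26514996,  0.04840863,  1.3537039 ,  0.00136849,
       -0.4031801 ]), 'qvel': array([ 0.00045324,  0.00026042,  0.00088075,  0.00121439, -0.00050162,
        0.07933016]), 'tau': array([ 5.83049419e-03, -4.54913950e+01,  3.00446641e+01, -2.78881307e-03,
        4.36480579e-03, -6.47420324e-01]), 'tcp_pos': array([ 0.50317152, -0.23125326,  0.27011724]), 'orientation': array([ 0.54189728, -0.45482688,  0.54089926,  0.45487124]), 'wrist_force': array([1.16118959, 0.84471215, 0.85007836]), 'ft_torque': array([ 0.03518742, -0.03353387, -0.01499438]), 'finger_gap': 0.08544976430447945})
cam_grip [262.  215.7] 0.95 [ 0.5287 -0.2504  0.0867]
stop_line [305.2 180.3] 0.94 [ 0.5113 -0.2028  0.043 ]
blank_center [308.2 179.6] 0.58 [ 0.5109 -0.1997  0.0438]
clamp_board [257.5 200.2] 0.97 [ 0.5242 -0.2563  0.0412]
```

View pics/w1.png

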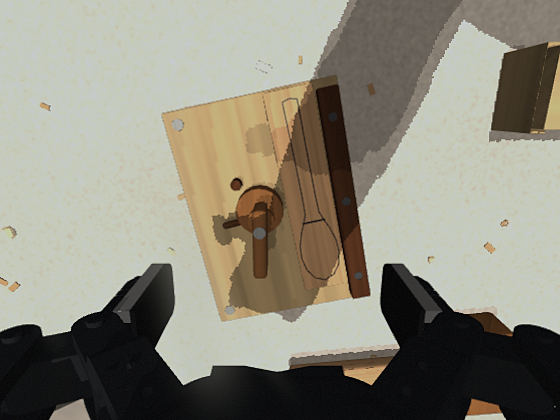

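Wrist view: lever from (260,205) to (260,277), grey screw (260,233), stop line at about (313,221) with bowl below it, fence on the right (340,190).

```bash
python3 - <<'E'
from h import *
z=np.load("w1.npz");im,d,W=z["im"],z["d"],z["W"]
K,D,_=cam("wrist");C=(K,D,W)
vv,uu=np.mgrid[0:420,0:560]
p=cv2.undistortPoints(np.stack([uu.ravel(),vv.ravel()],1).astype(float)[:,None],K,D)[:,0]
P=np.c_[p,np.ones(len(p))]*d.ravel()[:,None]
P=(P@W[:3,:3].T+W[:3,3]).reshape(420,560,3)
m=(P[...,2]>.075)&(P[...,2]<.1)&(uu>220)&(uu<300)&(vv>180)&(vv<300)
X=P[m];print("lever z",np.median(X[:,2]),len(X))
r=cv2.minAreaRect(X[:,:2].astype(np.float32)*1000);print("lever rect",r, cv2.boxPoints(r).round(1).tolist())
c,s=X[:,:2].mean(0),np.linalg.svd(X[:,:2]-X[:,:2].mean(0))[2] if len(X)<5000 else None
ax=s[0]*np.sign(s[0][0]);print(c,np.degrees(np.arctan2(ax[1],ax[0])))
t=(X[:,:2]-c)@ax;w=(X[:,:2]-c)@[-ax[1],ax[0]];print("ext",np.percentile(t,[.5,99.5]),np.percentile(w,[2,98]))
# fence
m=(P[...,2]>.034)&(P[...,2]<.041)&(uu>310)&(uu<375)&(vv>75)&(vv<300)
X=P[m]; hsv=None
r=cv2.minAreaRect(X[:,:2].astype(np.float32)*1000);print("fence",r,len(X))
m=(P[...,2]>.0415)&(P[...,2]<.046)&(uu>255)&(uu<350)&(vv>75)&(vv<300)
X=P[m];r=cv2.minAreaRect(X[:,:2].astype(np.float32)*1000);print("blank",r,np.median(X[:,2]),len(X))
m=(P[...,2]>.014)&(P[...,2]<.1)&(uu>160)&(uu<375)&(vv>75)&(vv<325)
X=P[m];r=cv2.minAreaRect(X[:,:2].astype(np.float32)*1000);print("board",r)
a=cv2.resize(im[70:330,150:390],None,fx=2.3,fy=2.3,interpolation=cv2.INTER_CUBIC);save("w1c",a)
for uv in [(313,221),(260,233),(304,219),(324,222)]: print(uv,atz(C,uv,.043),P[uv[1],uv[0]])
E
```

```text
lever z 0.0857723281307502 1003
lever rect ((558.22705078125, -259.21075439453125), (13.94233226776123, 70.87483978271484), 79.60016632080078) [[522.0999755859375, -259.70001220703125], [591.7999877929688, -272.5], [594.2999877929688, -258.79998779296875], [524.5999755859375, -246.0]]
[ 0.55612423 -0.25850888] -9.821458850979557
ext [-0.03303615  0.03726696] [-0.00682627  0.00661231]
fence ((542.4987182617188, -179.57614135742188), (240.32054138183594, 56.74899673461914), 1.8791052103042603) 4457
blank ((527.7877807617188, -217.46124267578125), (220.8011016845703, 81.30293273925781), 2.3371024131774902) 0.04330267046800923 9896
board ((544.7694091796875, -243.87538146972656), (261.1838073730469, 190.94639587402344), 1.8379387855529785)
(313, 221) [ 0.55708927 -0.20130076  0.043     ] [ 0.55669286 -0.20136236  0.04417462]
(260, 233) [ 0.5606786  -0.26043805  0.043     ] [ 0.54538514 -0.25549336  0.08701264]
(304, 219) [ 0.5531508  -0.21056151  0.043     ] [ 0.55306592 -0.21056843  0.04325995]
(324, 222) [ 0.56028578 -0.18971561  0.043     ] [ 0.55990031 -0.18980989  0.04411283]
```

View pics/w1c.png

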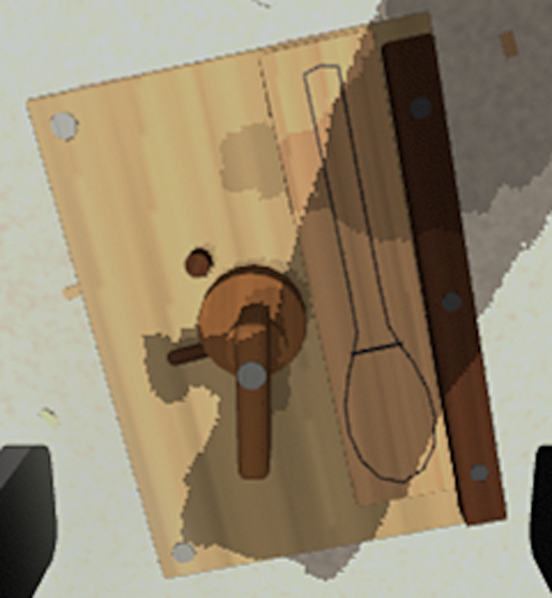

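```bash
python3 - <<'E'
from h import *
plan([.5447,-.2568,.27],np.radians(79.8))
plan([.5447,-.2568,.063],np.radians(79.8))
E
```

```text
turn [0.0034 0.0011 0.0009] shift [ 0.0001 -0.0453 -0.018 ] norms deg 0.2 0.049
turn [0.0034 0.0011 0.0009] shift [ 0.2071 -0.0451 -0.0182] norms deg 0.2 0.213
```

Call:
step_arm(
  moves=[
    [[0.003,0.001,0.001,0.03,-0.025,-0.01,1],[0.003,0.001,0.001,0.06,-0.045,-0.018,1],[0.003,0.001,0.001,0.09,-0.045,-0.018,1],[0.003,0.001,0.001,0.13,-0.045,-0.018,1],[0.003,0.001,0.001,0.17,-0.045,-0.018,1],[0.003,0.001,0.001,0.195,-0.045,-0.018,1],[0.003,0.001,0.001,0.207,-0.045,-0.018,1],[0.003,0.001,0.001,0.207,-0.045,-0.018,1]],
  ],
)

```text
clock: 4.0
tcp_pos: [0.5435, -0.2559, 0.0615]
orientation: [0.542, -0.452, 0.543, 0.455]
wrist_force: [-0.6, 1.0, 0.3]
finger_gap: 0.0853
```

```bash
python3 - <<'E'
from h import *
plan([.5447,-.2568,.063],np.radians(79.8))
im,d=env.read_camera("scene");save("s1",cv2.resize(im[110:230,140:340],None,fx=3.5,fy=3.5));
im,d=env.read_camera("wrist");save("w2",im)
E
```

```text
turn [-0.0001  0.0014 -0.0033] shift [-0.0015 -0.0013 -0.0006] norms deg 0.2 0.002
```

View pics/w2.png

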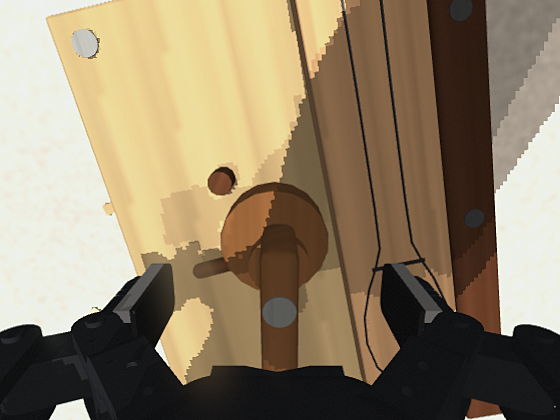

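View pics/s1.png

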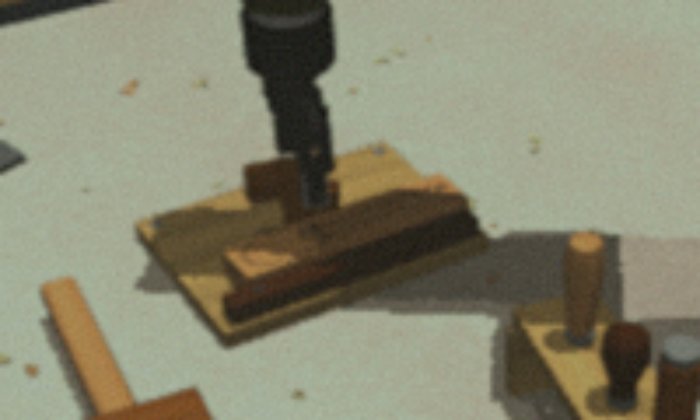

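Lever (280) sits midway between the fingers (160/395). Close.

Call:
step_arm(
  moves=[
    [[0,0.001,-0.003,-0.001,-0.001,-0.001,0],[0,0.001,-0.003,-0.001,-0.001,-0.001,0],[0,0.001,-0.003,-0.001,-0.001,-0.001,0],[0,0.001,-0.003,-0.001,-0.001,-0.001,0],[0,0.001,-0.003,-0.001,-0.001,-0.001,0],[0,0.001,-0.003,-0.001,-0.001,-0.001,0],[0,0.001,-0.003,-0.001,-0.001,-0.001,0],[0,0.001,-0.003,-0.001,-0.001,-0.001,0],[0,0.001,-0.003,-0.001,-0.001,-0.001,0]],
  ],
  force=60,
)

```text
clock: 5.0
tcp_pos: [0.5467, -0.2564, 0.0659]
orientation: [0.544, -0.455, 0.541, 0.453]
wrist_force: [1.1, 6.4, 4.6]
finger_gap: 0.0134
```

```bash
python3 - <<'E'
from h import *
M,p,st=pose();print(zyaw(),p,st["wrist_force"],st["ft_torque"],st["finger_gap"])
print(1.4-np.radians(1.84+90-zyaw()))
E
```

```text
79.89225425259326 [ 0.54665059 -0.25642367  0.06594037] [1.08228833 6.36502261 4.57382473] [ 1.10808867 -0.17594171 -0.01456581] 0.013440050308206625
1.1914724985166014
```

Call:
step_arm(
  moves=[
    [[0.11,0,0,0,0,0,0],[0.22,0,0,0,0,0,0],[0.33,0,0,0,0,0,0],[0.44,0,0,0,0.0005,-0.0005,0],[0.55,0,0,0,0.0005,-0.0005,0],[0.66,0,0,0,0.0005,-0.001,0],[0.77,0,0,0,0.001,-0.001,0],[0.87,0,0,0,0.001,-0.001,0],[0.97,0,0,0,0.001,-0.0015,0],[1.06,0,0,0,0.001,-0.002,0],[1.14,0,0,0,0.001,-0.002,0],[1.19,0,0,0,0.001,-0.002,0]],
  ],
)

```text
clock: 6.2
tcp_pos: [0.5449, -0.2582, 0.066]
orientation: [0.705, -0.072, 0.702, 0.072]
wrist_force: [-1.0, -1.2, 1.6]
finger_gap: 0.0132
```

```bash
python3 - <<'E'
from h import *
M,p,st=pose();print(zyaw(),p,st["wrist_force"],st["ft_torque"],st["finger_gap"],np.degrees(st["joint_pos"]))
print(1.4-np.radians(1.84+90-zyaw()))
C=cam("wrist");im,d=env.read_camera("wrist");save("w3",im)
E
```

```text
11.668266546499252 [ 0.54488847 -0.25823198  0.06595941] [-0.96128263 -1.16459124  1.61560561] [-0.33106861  0.56908029  1.01263954] 0.013226949121556753 [-33.04156999  26.88168367  -9.79725823  53.12118808   0.12472374
  45.29048522]
0.0007392842051276993
```

View pics/w3.png

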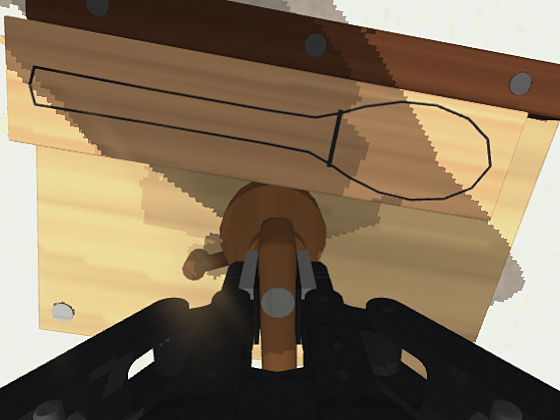

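Blank now lies against the fence; stop stub at (205,262) appears to touch the dowel (192,265). Push a little further to confirm the stop.

Call:
step_arm(
  moves=[
    [[0.03,0,0,0,0,0,0],[0.06,0,0,0,0,0,0],[0.08,0,0,0,0,0,0],[0.08,0,0,0,0,0,0]],
  ],
)

```text
clock: 6.65
tcp_pos: [0.5448, -0.2583, 0.0661]
orientation: [0.707, -0.044, 0.704, 0.044]
wrist_force: [-2.3, -2.5, 1.5]
finger_gap: 0.0134
```

```bash
python3 - <<'E'
from h import *
M,p,st=pose();print(zyaw(),p,st["wrist_force"],st["ft_torque"],st["finger_gap"])
print(1.4-np.radians(1.84+90-zyaw()))
C=cam("wrist");im,d=env.read_camera("wrist");save("w4",im)
E
```

```text
7.158445951370101 [ 0.54484339 -0.258262    0.0660617 ] [-2.31578372 -2.54017186  1.47829634] [-0.45388264  0.54428374  2.6540727 ] 0.01340758393704194
-0.07797193385412626
```

View pics/w4.png

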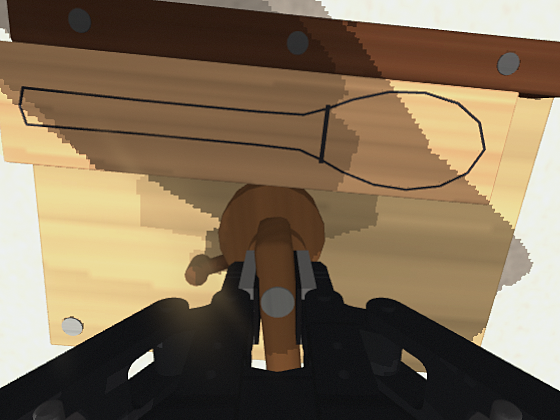

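Moment went 1.0 → 2.65 Nm while the lever twists in the pads: the cam is at the end stop. Release and rise.

Call:
step_arm(
  moves=[
    [[0,0,0,0,0,0,0.5],[0,0,0,0,0,0,1],[0,0,0,0,0,0,1],[0,0,0,0,0,0,1],[0,0,0,0,0,0,1],[0,0,0,-0.03,0,0,1],[0,0,0,-0.08,0,0,1],[0,0,0,-0.13,0,0,1],[0,0,0,-0.17,0.02,0,1],[0,0,0,-0.2,0.04,0,1],[0,0,0,-0.2,0.06,0,1],[0,0,0,-0.2,0.06,0,1]],
  ],
)

```text
clock: 7.9
tcp_pos: [0.5366, -0.1966, 0.2671]
orientation: [0.708, -0.045, 0.704, 0.044]
wrist_force: [-0.4, 0.0, -0.4]
finger_gap: 0.0855
```

```bash
cat >> h.py <<'E'
def cloud(name,d,C):
    K,D,W=C
    vv,uu=np.mgrid[0:420,0:560]
    p=cv2.undistortPoints(np.stack([uu.ravel(),vv.ravel()],1).astype(float)[:,None],K,D)[:,0]
    P=np.c_[p,np.ones(len(p))]*d.ravel()[:,None]
    return (P@W[:3,:3].T+W[:3,3]).reshape(420,560,3)
E
python3 - <<'E'
from h import *
import time
M,p,st=pose();C=cam("wrist",st);im,d=env.read_camera("wrist");save("w5",im);np.savez("w5",im=im,d=d,W=C[2])
print(st["clock"],st["qvel"].round(3),p,zyaw())
print([ (b["uv"],b["confidence"]) for b in env.boxes_of("wrist","stop_line")])
P=cloud("wrist",d,C)
m=(P[...,2]>.075)&(P[...,2]<.1)&(abs(P[...,0]-.545)<.06)&(abs(P[...,1]+.27)<.07)
X=P[m][:,:2];r=cv2.minAreaRect(X.astype(np.float32)*1000);print("lever",r,np.median(P[m][:,2]))
c=X.mean(0);s=np.linalg.svd(X-c,full_matrices=False)[2][0];print(c,np.degrees(np.arctan2(s[1],s[0])))
m=(P[...,2]>.0414)&(P[...,2]<.046)&(abs(P[...,0]-.545)<.15)&(abs(P[...,1]+.2)<.035)
m=cv2.morphologyEx(m.astype(np.uint8),cv2.MORPH_OPEN,np.ones((3,3)))>0
r=cv2.minAreaRect(P[m][:,:2].astype(np.float32)*1000);print("blank",r,np.median(P[m][:,2]))
m=(P[...,2]>.014)&(P[...,2]<.1)&(abs(P[...,0]-.545)<.15)&(abs(P[...,1]+.24)<.11)
r=cv2.minAreaRect(P[m][:,:2].astype(np.float32)*1000);print("board",r)
E
```

```text
7.9 [-0.027  0.04  -0.018 -0.022 -0.021 -0.024] [ 0.53664961 -0.19660732  0.26711568] 7.240019483206147
[([265.5, 178.9], 0.78), ([510.4, 87.1], 0.67)]
lever ((547.3939208984375, -269.6151123046875), (14.929348945617676, 71.31791687011719), 13.057703018188477) 0.08581732654987367
[ 0.54716881 -0.26746949] -77.72551012354084
blank ((528.9125366210938, -199.65988159179688), (220.71380615234375, 50.447731018066406), 1.8960669040679932) 0.04332849670638683
board ((544.8478393554688, -243.80746459960938), (261.3768005371094, 190.98866271972656), 1.8298367261886597)
```

View pics/w5.png

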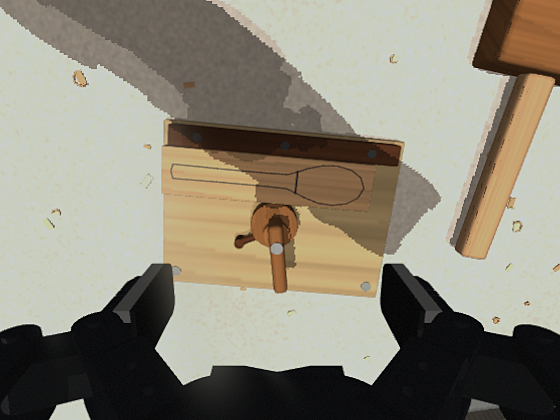

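```bash
python3 - <<'E'
from h import *
z=np.load("w5.npz");im,d,W=z["im"],z["d"],z["W"];K,D,_=cam("wrist");C=(K,D,W)
P=cloud("wrist",d,C)
for zl in (.08,.083,.0845):
    m=(P[...,2]>zl)&(P[...,2]<.1)&(abs(P[...,0]-.545)<.06)&(abs(P[...,1]+.27)<.07)
    X=P[m][:,:2];r=cv2.minAreaRect(X.astype(np.float32)*1000);c=X.mean(0);s=np.linalg.svd(X-c,full_matrices=False)[2][0];
    print("lever",r,c,np.degrees(np.arctan2(s[1],s[0])))
g=cv2.cvtColor(im,cv2.COLOR_RGB2GRAY)
a=cv2.resize(im[150:300,160:410],None,fx=3.2,fy=3.2,interpolation=cv2.INTER_CUBIC);save("w5c",a)
# line: dark pixels along expected
e=np.array([.5589,-.1987]);ang=np.radians(1.85);bx=np.array([np.cos(ang),np.sin(ang)]);by=np.array([-bx[1],bx[0]])
for t in (-9,-6,-3,0,3,6,9):
    row=[]
    for s in np.arange(-6,6.1,.5):
        q=e+by*t/1000+bx*s/1000;u,v=proj(C,[[q[0],q[1],.0433]])[0]
        row.append(cv2.getRectSubPix(g.astype(np.float32),(1,1),(float(u),float(v)))[0,0])
    row=np.array(row);k=row.argmin();w=np.clip(np.median(row)-row-5,0,None);print(t,"min at",np.arange(-6,6.1,.5)[k],"centroid",(w*np.arange(-6,6.1,.5)).sum()/max(w.sum(),1e-6),row.astype(int)[::3])
E
```

```text
lever ((547.417236328125, -269.7154846191406), (14.929348945617676, 71.11182403564453), 13.057703018188477) [ 0.5473163  -0.26816792] -77.70833163801909
lever ((547.9429931640625, -269.83477783203125), (14.488295555114746, 70.76140594482422), 12.146454811096191) [ 0.54741108 -0.26883936] -77.94537125464187
lever ((547.5126953125, -270.05645751953125), (12.953462600708008, 70.49031829833984), 12.321503639221191) [ 0.54732269 -0.2688222 ] -77.86512617700994
-9 min at -0.5 centroid -0.7128269192888937 [ 74  68  77  67  35 100 102 102 102]
-6 min at -0.5 centroid -0.3716304142160018 [107 105 108  79  53 101 106 105 104]
-3 min at 0.0 centroid -0.14683793745676227 [103 104 106  81  33  93 105 103 104]
0 min at -0.5 centroid -0.2981064441743832 [101 102 104  81  31  98 101 102 101]
3 min at -0.5 centroid -0.37624208621861366 [107 106 107  78  48 100 107 106 106]
6 min at 0.0 centroid -0.17229893812617292 [105 106 109  81  39  95 106 104 104]
9 min at 0.0 centroid -1.5513336358721737 [ 73  92 109  88  33 105 109 108 108]
```

View pics/w5c.png

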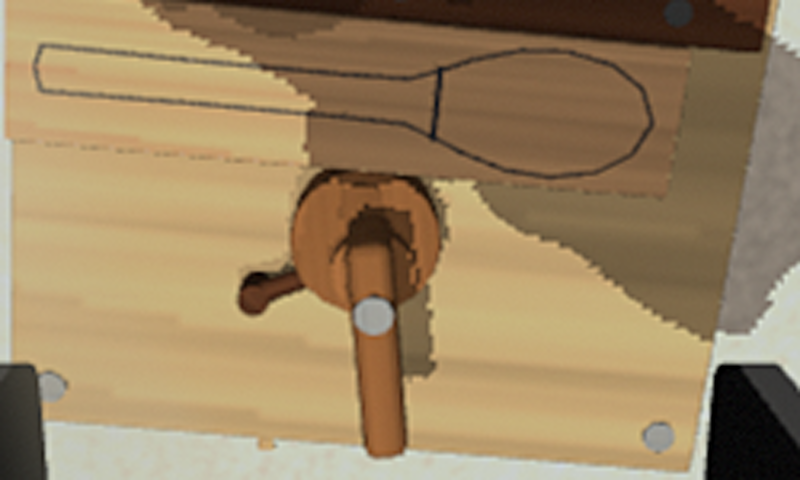

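Lever yaw −77.9° gives cam ≈1.39 rad, stub on dowel (250,290 in crop), blank rectangle centred within 0.5 mm of the clamped place. Line centre ≈ (0.5586, −0.1987), yaw 1.85°. Now the rack.

```bash
python3 - <<'E'
from h import *
plan([.495,.195,.32],np.radians(-9))
E
```

```text
turn [2.826e-01 2.800e-03 2.000e-04] shift [-0.0551  0.3952  0.0084] norms deg 16.2 0.399
```

Call:
step_arm(
  moves=[
    [[0.03,0,0,-0.02,0.03,0,1],[0.06,0,0,-0.04,0.07,0,1],[0.09,0,0,-0.055,0.11,0,1],[0.12,0,0,-0.055,0.15,0,1],[0.15,0,0,-0.055,0.195,0,1],[0.18,0,0,-0.055,0.24,0,1],[0.21,0,0,-0.055,0.285,0.004,1],[0.24,0,0,-0.055,0.325,0.006,1],[0.26,0,0,-0.055,0.36,0.008,1],[0.283,0.003,0,-0.055,0.385,0.008,1],[0.283,0.003,0,-0.055,0.395,0.008,1],[0.283,0.003,0,-0.055,0.395,0.008,1]],
  ],
)

```text
clock: 9.2
tcp_pos: [0.4944, 0.1953, 0.3185]
orientation: [0.704, 0.055, 0.706, -0.055]
wrist_force: [0.6, -0.1, -0.0]
finger_gap: 0.0851
```

```bash
python3 - <<'E'
from h import *
M,p,st=pose();C=cam("wrist",st);im,d=env.read_camera("wrist");save("w6",im);np.savez("w6",im=im,d=d,W=C[2])
print(st["clock"],st["qvel"].round(3),p,zyaw())
P=cloud("wrist",d,C)
for b in env.silhouettes("wrist","chisel_grip")[:3]:
    m=b["mask"];X=P[m];print(b["uv"],b["confidence"],m.sum(),np.nanpercentile(X[:,2],[2,50,98]))
    t=X[(X[:,2]>.178)&(X[:,2]<.192)]
    if len(t): print(" top",t.mean(0),cv2.minEnclosingCircle(t[:,:2].astype(np.float32)*1000))
m=(abs(P[...,2]-.08)<.003)&(abs(P[...,0]-.487)<.15)&(abs(P[...,1]-.14)<.2)
r=cv2.minAreaRect(P[m][:,:2].astype(np.float32)*1000);print("rack",r,np.median(P[m][:,2]))
E
```

```text
9.2 [-0.035 -0.013 -0.002  0.003 -0.011 -0.016] [0.49443925 0.19530802 0.31845043] -8.981573938599217
[274.2, 166.7] 0.96 1225 [0.10712894 0.1848386  0.1865886 ]
 top [0.49488144 0.21708587 0.18496475] ((495.1097412109375, 217.0282440185547), 13.634891510009766)
[138.8, 219.5] 0.88 2450 [0.011161   0.02150773 0.02846666]
rack ((481.7561340332031, 142.43734741210938), (249.66946411132812, 71.18597412109375), 79.83991241455078) 0.08031641676681509
```

View pics/w6.png

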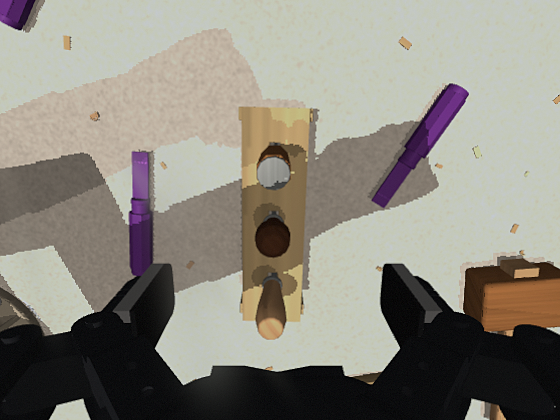

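Chisel hoop top at (274,170) → (0.495, 0.217, 0.185), matching the +75 mm slot of the fitted rack (0.495, 0.216; yaw −10.1°) and the top camera; bradawl at (272,238), gouge (270,310). Descend over it.

```bash
python3 - <<'E'
from h import *
C=cam("wrist")
r=[ray(cam(n),uv) for n,uv in (("wrist",(274,170)),)]
t=cam("top");r.append(ray(t,(205+157/6-.4,190+128/6-.4)))
s=cam("scene");r.append(ray(s,(270+327/5-.4,165+222/5-.4)))
print(tri(r))
plan([.495,.2167,.136],np.radians(-10.1))
E
```

```text
(array([0.49448764, 0.21596493, 0.1820203 ]), [np.float64(0.002398727759264918), np.float64(0.0017801260986294641), np.float64(0.0013903534971332202)])
turn [ 0.0185 -0.0013  0.0013] shift [ 0.183   0.0228 -0.0031] norms deg 1.1 0.184
```

Call:
step_arm(
  moves=[
    [[0.009,-0.001,0.001,0.03,0.012,-0.002,1],[0.018,-0.001,0.001,0.065,0.0225,-0.003,1],[0.018,-0.001,0.001,0.1,0.0225,-0.003,1],[0.018,-0.001,0.001,0.135,0.0225,-0.003,1],[0.018,-0.001,0.001,0.165,0.0225,-0.003,1],[0.018,-0.001,0.001,0.178,0.0225,-0.003,1],[0.018,-0.001,0.001,0.183,0.0225,-0.003,1],[0.018,-0.001,0.001,0.183,0.0225,-0.003,1]],
  ],
)

```text
clock: 10.1
tcp_pos: [0.4951, 0.2152, 0.1356]
orientation: [0.704, 0.062, 0.705, -0.063]
wrist_force: [0.5, 0.9, 0.5]
finger_gap: 0.0853
```

```bash
python3 - <<'E'
from h import *
plan([.495,.2167,.136],np.radians(-10.1));print(pose()[2]["wrist_force"])
im,d=env.read_camera("wrist");save("w7",im)
im,d=env.read_camera("scene");save("s7",cv2.resize(im[120:300,230:420],None,fx=3,fy=3))
E
```

```text
turn [-0.0013 -0.0012  0.001 ] shift [-0.0004  0.0015 -0.0004] norms deg 0.1 0.002
[0.46383564 0.92499376 0.52450882]
```

View pics/w7.png

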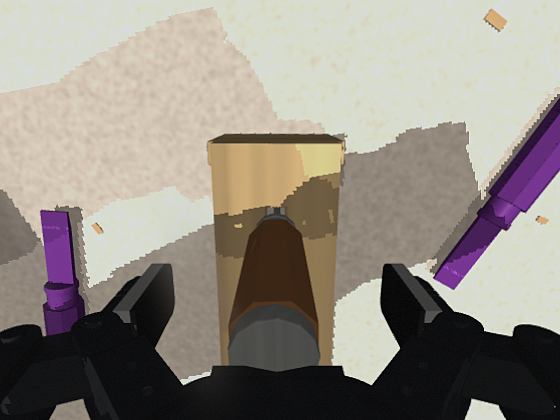

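View pics/s7.png

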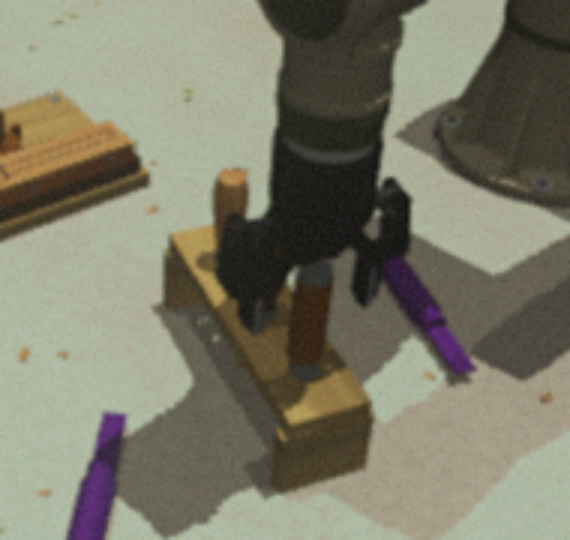

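Handle (277) centred between the fingers. Close.

Call:
step_arm(
  moves=[
    [[0,-0.001,0.001,0,0.0015,0,0],[0,-0.001,0.001,0,0.0015,0,0],[0,-0.001,0.001,0,0.0015,0,0],[0,-0.001,0.001,0,0.0015,0,0],[0,-0.001,0.001,0,0.0015,0,0],[0,-0.001,0.001,0,0.0015,0,0],[0,-0.001,0.001,0,0.0015,0,0],[0,-0.001,0.001,0,0.0015,0,0]],
  ],
  force=80,
)

```text
clock: 11.0
tcp_pos: [0.4965, 0.2175, 0.1375]
orientation: [0.705, 0.063, 0.703, -0.062]
wrist_force: [-0.8, -0.7, 5.5]
finger_gap: 0.0259
```

```bash
python3 - <<'E'
from h import *
M,p,st=pose();print(p,M.round(4),zyaw(),st["wrist_force"],st["ft_torque"],st["finger_gap"])
plan([.495,.2167,.29],np.radians(-10.1))
E
```

```text
[0.49646876 0.21748799 0.13746464] [[ 0.0031  0.1759  0.9844]
 [ 0.0011  0.9844 -0.1759]
 [-1.      0.0016  0.0029]] -10.13141678746634 [-0.8337021  -0.66194472  5.46725059] [-0.12604958  0.19651324 -0.03650137] 0.02594073792290603
turn [-0.0005  0.0029 -0.0016] shift [-0.1525 -0.0008 -0.0009] norms deg 0.2 0.153
```

Call:
step_arm(
  moves=[
    [[0,0,0,-0.005,0,0,0],[0,0,0,-0.015,0,0,0],[0,0,0,-0.03,0,0,0],[0,0,0,-0.05,0,0,0],[0,0,0,-0.075,0,0,0],[0,0,0,-0.1,0,0,0],[0,0,0,-0.125,0,0,0],[0,0,0,-0.145,0,0,0],[0,0,0,-0.15,0,0,0],[0,0,0,-0.15,0,0,0]],
  ],
)

```text
clock: 12.0
tcp_pos: [0.4963, 0.2174, 0.2881]
orientation: [0.706, 0.063, 0.703, -0.062]
wrist_force: [-0.5, -0.4, -1.1]
finger_gap: 0.0261
```

```bash
python3 - <<'E'
from h import *
M,p,st=pose();print(p,M.round(4),zyaw(),st["wrist_force"],st["ft_torque"],st["finger_gap"])
im,d=env.read_camera("wrist");save("w8",im)
im,d=env.read_camera("scene");save("s8",cv2.resize(im[60:240,240:430],None,fx=3,fy=3));np.savez("s8",im=im,d=d)
E
```

```text
[0.49634974 0.21744306 0.28812752] [[ 0.0045  0.1759  0.9844]
 [ 0.0015  0.9844 -0.1759]
 [-1.      0.0023  0.0042]] -10.130133826261943 [-0.50843645 -0.40826582 -1.11560118] [-0.01474142  0.0002277   0.03529488] 0.026081619457436235
```

View pics/w8.png

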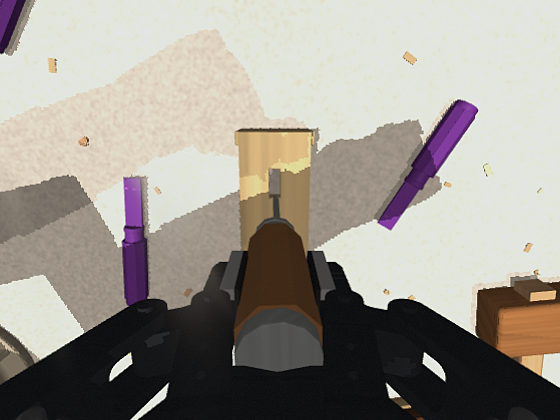

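View pics/s8.png

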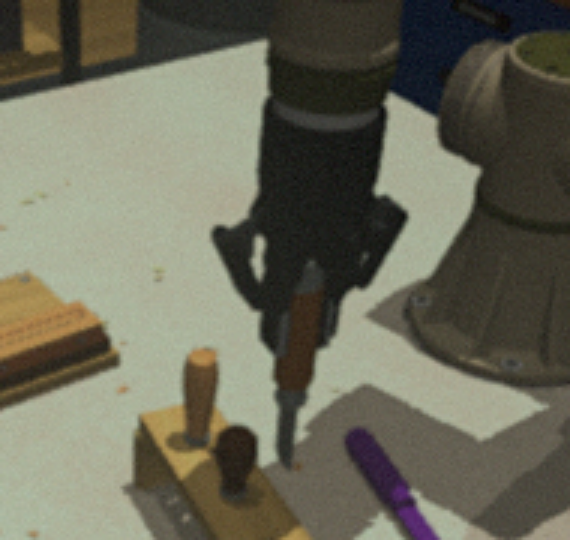

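```bash
python3 - <<'E'
from h import *
im,d=env.read_camera("wrist");np.savez("w8",im=im,d=d)
c=env.get_calibration("wrist");K,D=np.array(c["mtx"]),np.array(c["distortion"]);T=np.array(c["T_tool_cam"]);C=(K,D,T)
P=cloud("wrist",d,C)   # tool coords
pr=proj(C,[[.116,0,0],[.056,0,0],[.036,0,0],[-.033,0,0],[.116,.01,0],[.116,-.01,0]]);print(pr.round(1))
vv,uu=np.mgrid[0:420,0:560]
m=(uu>225)&(uu<335)&(vv>185)&(vv<375)&(P[...,0]<.13)&(abs(P[...,2])<.02)&(P[...,1]>-.02)&(P[...,1]<.03)
X=P[m]
for lo in np.arange(-.045,.125,.01):
    s=X[(X[:,0]>=lo)&(X[:,0]<lo+.01)]
    if len(s)>5:
        f=s[s[:,1]>np.percentile(s[:,1],98)-.002]
        print(f"{lo:.3f} n{len(s)} z[{s[:,2].min()*1e3:.1f},{s[:,2].max()*1e3:.1f}] frontY {f[:,1].mean()*1e3:.2f} y[{s[:,1].min()*1e3:.1f},{s[:,1].max()*1e3:.1f}] zmean {f[:,2].mean()*1e3:.2f} xrange {s[:,0].min():.4f}")
a=cv2.resize(im[150:270,217:337],None,fx=5,fy=5,interpolation=cv2.INTER_CUBIC);save("w8c",a)
E
```

```text
[[276.  206.1]
 [275.8 233.9]
 [275.6 247.1]
 [274.9 327.3]
 [276.  192.9]
 [276.1 219. ]]
-0.045 n2177 z[-15.2,18.4] frontY 11.67 y[-11.9,13.2] zmean 2.33 xrange -0.0450
-0.035 n1934 z[-16.6,19.9] frontY 11.95 y[-7.3,13.3] zmean 1.96 xrange -0.0350
-0.025 n1405 z[-17.9,20.0] frontY 11.80 y[4.1,12.9] zmean 0.70 xrange -0.0250
-0.015 n1144 z[-18.9,20.0] frontY 11.67 y[4.5,12.8] zmean 0.01 xrange -0.0150
-0.005 n955 z[-19.1,20.0] frontY 11.62 y[4.4,12.8] zmean -0.08 xrange -0.0050
0.005 n543 z[-18.9,19.9] frontY 11.81 y[4.2,12.7] zmean -0.11 xrange 0.0050
0.015 n401 z[-13.7,13.6] frontY 11.86 y[3.8,12.6] zmean -0.28 xrange 0.0150
0.025 n337 z[-13.9,13.0] frontY 11.82 y[3.9,12.6] zmean -0.53 xrange 0.0251
0.035 n132 z[-13.9,12.7] frontY 11.72 y[4.0,12.5] zmean -0.35 xrange 0.0350
0.045 n150 z[-11.8,9.7] frontY 9.38 y[2.2,10.5] zmean -0.76 xrange 0.0456
0.055 n44 z[-11.3,9.8] frontY 9.35 y[3.6,10.4] zmean -0.58 xrange 0.0550
0.065 n27 z[-1.7,1.3] frontY 8.43 y[8.0,8.8] zmean -0.18 xrange 0.0652
0.075 n28 z[-1.9,1.4] frontY 8.42 y[8.1,8.9] zmean -0.26 xrange 0.0750
0.085 n22 z[-2.0,1.4] frontY 8.31 y[8.1,8.7] zmean -0.34 xrange 0.0864
0.095 n21 z[-2.8,0.7] frontY 8.34 y[8.1,8.6] zmean -0.90 xrange 0.0956
0.105 n15 z[-2.9,0.0] frontY 8.24 y[8.1,8.4] zmean -1.44 xrange 0.1055
```

View pics/w8c.png

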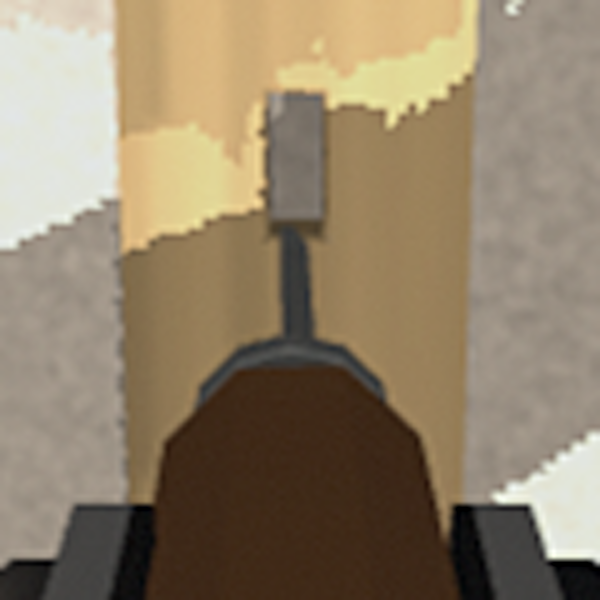

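Blade seen end-on at crop (292,228–340); in tool axes the chisel axis sits ~1.2 mm to −y, upright within ~0.4°. Tip ≈ 117.5 mm ahead of TCP. Carry over to the line.

```bash
python3 - <<'E'
from h import *
plan([.559,-.1975,.288],np.radians(1.85))
plan([.559,-.1975,.185],np.radians(1.85))
E
```

```text
turn [-0.2091  0.0008 -0.0004] shift [-0.002  -0.397   0.1356] norms deg 12.0 0.419
turn [-0.2091  0.0008 -0.0004] shift [ 0.101  -0.397   0.1355] norms deg 12.0 0.431
```

Call:
step_arm(
  moves=[
    [[-0.02,0,0,-0.002,-0.02,0.007,0],[-0.04,0,0,-0.002,-0.06,0.02,0],[-0.06,0,0,-0.002,-0.1,0.035,0],[-0.08,0,0,-0.002,-0.145,0.05,0],[-0.1,0,0,-0.002,-0.19,0.065,0],[-0.12,0,0,-0.002,-0.235,0.08,0],[-0.14,0,0,-0.002,-0.28,0.095,0],[-0.16,0,0,-0.002,-0.32,0.11,0],[-0.18,0,0,-0.002,-0.355,0.122,0],[-0.2,0,0,-0.002,-0.38,0.13,0],[-0.209,0.001,0,-0.002,-0.397,0.1355,0],[-0.209,0.001,0,-0.002,-0.397,0.1355,0]],
  ],
)

```text
clock: 13.35
tcp_pos: [0.5586, -0.1998, 0.2858]
orientation: [0.706, -0.01, 0.708, 0.011]
wrist_force: [0.5, 0.8, -1.7]
finger_gap: 0.0261
```

```bash
python3 - <<'E'
from h import *
M,p,st=pose();print(p,M.round(4),zyaw(),st["wrist_force"],st["finger_gap"])
plan([.559,-.1975,.185],np.radians(1.85))
plan([.559,-.1975,.175],np.radians(1.85))
E
```

```text
[ 0.55855199 -0.19984766  0.28581168] [[-0.0028 -0.029   0.9996]
 [ 0.0013  0.9996  0.029 ]
 [-1.      0.0014 -0.0027]] 1.6598001271323461 [ 0.54757959  0.84670933 -1.71165891] 0.026132092304444045
turn [-0.0033 -0.0027 -0.0014] shift [0.1008 0.0022 0.0008] norms deg 0.3 0.101
turn [-0.0033 -0.0027 -0.0014] shift [0.1108 0.0022 0.0008] norms deg 0.3 0.111
```

Lower to ~15 mm above the blank and look.

Call:
step_arm(
  moves=[
    [[-0.003,-0.003,-0.001,0.02,0.002,0.001,0],[-0.003,-0.003,-0.001,0.045,0.002,0.001,0],[-0.003,-0.003,-0.001,0.07,0.002,0.001,0],[-0.003,-0.003,-0.001,0.09,0.002,0.001,0],[-0.003,-0.003,-0.001,0.105,0.002,0.001,0],[-0.003,-0.003,-0.001,0.111,0.002,0.001,0],[-0.003,-0.003,-0.001,0.111,0.002,0.001,0],[-0.003,-0.003,-0.001,0.111,0.002,0.001,0]],
  ],
)

```text
clock: 14.15
tcp_pos: [0.5594, -0.1974, 0.1753]
orientation: [0.707, -0.011, 0.707, 0.012]
wrist_force: [-0.9, 0.2, -1.5]
finger_gap: 0.026
```

```bash
python3 - <<'E'
from h import *
M,p,st=pose();print(p,M.round(4),zyaw(),st["wrist_force"],st["finger_gap"])
plan([.559,-.1975,.175],np.radians(1.85))
C=cam("wrist",st)
im,d=env.read_camera("wrist");np.savez("w9",im=im,d=d,W=C[2]);save("w9",im)
a=cv2.resize(im[140:280,207:347],None,fx=4.2,fy=4.2,interpolation=cv2.INTER_CUBIC);save("w9c",a)
im,d=env.read_camera("scene");save("s9",cv2.resize(im[80:240,140:330],None,fx=3.5,fy=3.5,interpolation=cv2.INTER_CUBIC));np.savez("s9",im=im,d=d)
im,d=env.read_camera("top");save("t9",cv2.resize(im[150:290,340:480],None,fx=4,fy=4,interpolation=cv2.INTER_CUBIC))
E
```

```text
[ 0.55939457 -0.19738131  0.1753014 ] [[ 7.000e-04 -3.230e-02  9.995e-01]
 [ 2.000e-04  9.995e-01  3.230e-02]
 [-1.000e+00  2.000e-04  7.000e-04]] 1.852455338757922 [-0.87247098  0.18199685 -1.45628799] 0.02599394936929148
turn [ 0.      0.0007 -0.0002] shift [ 0.0003 -0.0001 -0.0004] norms deg 0.0 0.001
```

View pics/w9c.png

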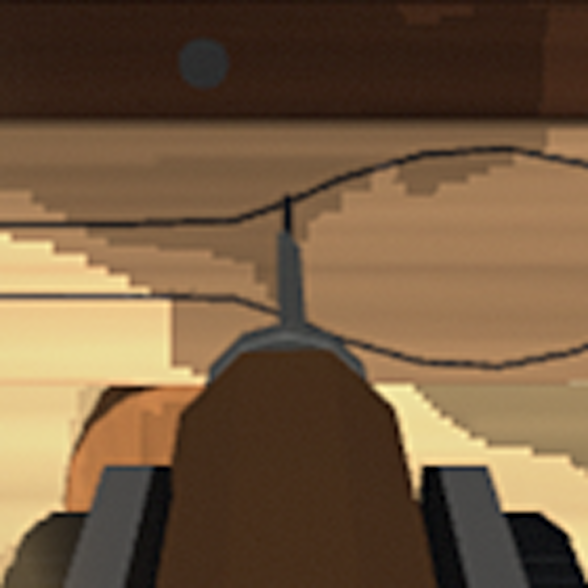

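View pics/s9.png

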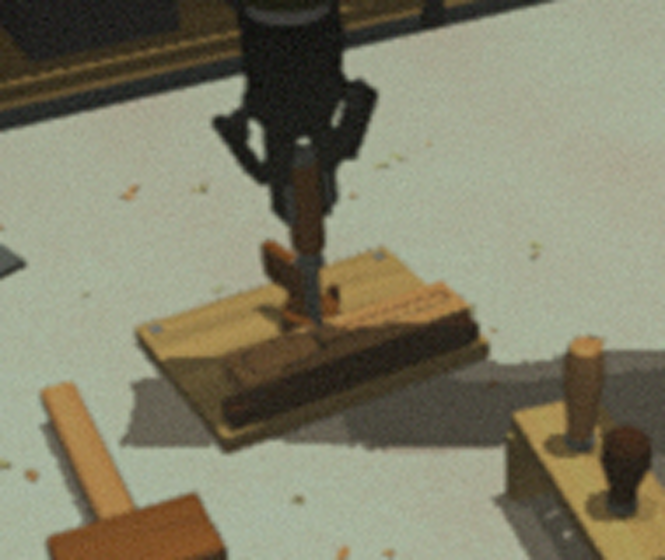

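View pics/w9.png

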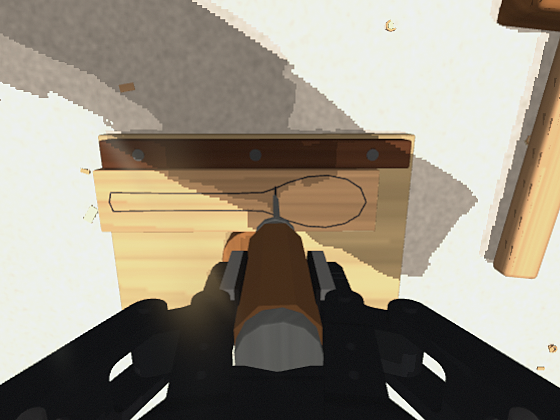

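Tip at crop (287,232) coincides in column with the pencil line (288,197–230). Check the along-line direction and depths.

```bash
python3 - <<'E'
from h import *
z=np.load("w9.npz");im,d=z["im"],z["d"]
c=env.get_calibration("wrist");C=(np.array(c["mtx"]),np.array(c["distortion"]),np.array(c["T_tool_cam"]))
def atx(uv,x):
    o,r=ray(C,uv);return o+r*(x-o[0])/r[0]
f=lambda x,y:(207+(x+.5)/4.2-.5,140+(y+.5)/4.2-.5)
tz=.1753-.0433
for x in (.1165,.1175,.1185): print("tip corner",atx(f(287,231),x)*1e3)
print("line end",atx(f(288,196),tz)*1e3, "line nearer", atx(f(288,225),tz)*1e3)
# true line centre/ends in tool from w5 estimate
M,p,st=pose()
b=np.radians(1.85);by=np.array([-np.sin(b),np.cos(b),0])
L=np.array([.5586,-.1987,.0433])
for t in (-.012,0,.012): print("w5 line",t,(M.T@(L+by*t-p)*1e3).round(2))
P=cloud("wrist",d,C)
for v in range(184,232,3):
    u=int(round(275.3)); print(v,(P[v,u]*1e3).round(1),im[v,u-2:u+4].sum(1))
E
```

```text
tip corner [116.5          8.46260005  -0.8951974 ]
tip corner [117.5          8.22238526  -0.90129834]
tip corner [118.5          7.98217047  -0.90739927]
line end [132.          11.37092175  -0.79072412] line nearer [132.           5.88233176  -0.80183381]
w5 line -0.012 [132.57 -12.75  -1.44]
w5 line 0 [132.56  -0.75  -1.44]
w5 line 0.012 [132.56  11.25  -1.44]
184 [132.   13.2  -0.9] [295 294 299 297 300 303]
187 [132.1  10.8  -0.9] [246 150  27  96 113 148]
190 [131.9   8.4  -0.9] [265 195  33 184 293 311]
193 [131.9   6.1  -0.9] [284 172  30 172 283 305]
196 [113.5   8.2  -0.8] [213 190 182 213 278 296]
199 [103.4   8.5  -0.8] [216 187 192 186 167 270]
202 [96.   8.3 -0.7] [210 185 191 193 179 233]
205 [88.4  8.2 -0.7] [211 186 194 195 185 219]
208 [82.1  7.9 -0.7] [214 184 193 193 189 184]
211 [73.3  8.5 -0.6] [206 184 188 189 185 175]
214 [68.5  8.  -0.6] [177 187 191 194 189 176]
217 [55.6 10.1 -0.5] [224 187 208 206 195 196]
220 [50.5 10.  -0.5] [272 283 281 278 267 256]
223 [46.5  9.5 -0.5] [164 168 168 161 163 153]
226 [35.3 11.6 -0.4] [140 145 133 146 140 142]
229 [31.5 11.3 -0.4] [138 141 138 142 141 145]
```

View pics/t9.png

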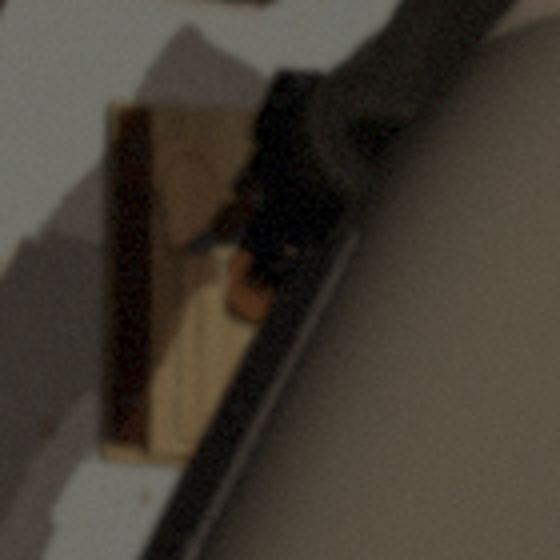

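Tip centre is ~1 mm short of the line centre along +y; x agrees within 0.3 mm. Shift 1 mm in y and lower to just above the wood.

Call:
step_arm(
  moves=[
    [[0,0.0005,0,0.003,0.001,0,0],[0,0.0005,0,0.006,0.001,0,0],[0,0.0005,0,0.009,0.001,0,0],[0,0.0005,0,0.011,0.001,0,0],[0,0.0005,0,0.012,0.001,0,0],[0,0.0005,0,0.012,0.001,0,0]],
  ],
)

```text
clock: 14.9
tcp_pos: [0.5596, -0.1968, 0.1636]
orientation: [0.707, -0.011, 0.707, 0.011]
wrist_force: [0.9, 0.0, -1.3]
finger_gap: 0.0261
```

```bash
cat >> h.py <<'E'
def forces(n=6):
    F=[];Z=[]
    for _ in range(n):
        st=env.get_state();F.append(np.r_[st["wrist_force"],st["ft_torque"]]);Z.append(st["tcp_pos"]);env.read_camera("top")
    print("F",np.mean(F,0).round(2),"sd",np.std(F,0).round(2),"p",np.mean(Z,0).round(5),"clock",st["clock"])
E
python3 - <<'E'
from h import *
M,p,st=pose();print(p,M.round(4),zyaw())
forces(6)
im,d=env.read_camera("wrist");np.savez("w10",im=im,d=d);save("w10c",cv2.resize(im[150:270,217:337],None,fx=5,fy=5,interpolation=cv2.INTER_CUBIC))
E
```

```text
[ 0.55956541 -0.19682069  0.16355647] [[ 9.000e-04 -3.200e-02  9.995e-01]
 [-2.000e-04  9.995e-01  3.200e-02]
 [-1.000e+00 -3.000e-04  9.000e-04]] 1.8310047878709923
F [-0.06  0.02 -1.28  0.    0.   -0.01] sd [0.45 0.44 0.24 0.03 0.03 0.04] p [ 0.55974 -0.19689  0.16385] clock 15.15
```

View pics/w10c.png

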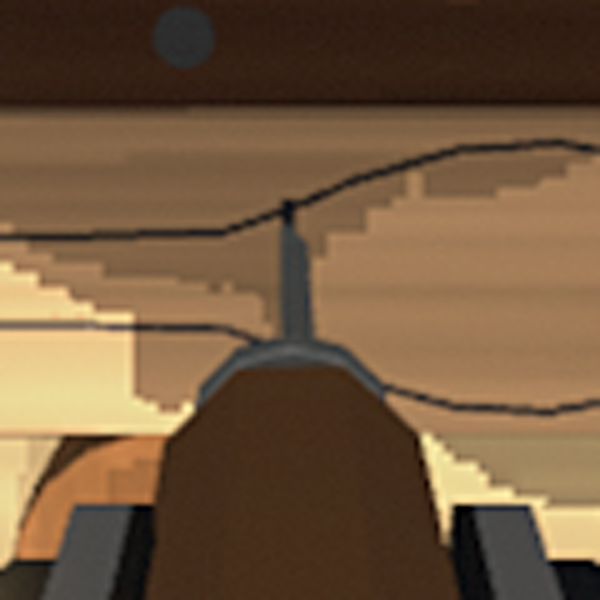

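Tip corner at (290,222), line end (288,203): ~2 mm margin, aligned. Baseline Fz −1.28 N, so aim for about +6.7 N. Creep down.

Call:
step_arm(
  moves=[
    [[0,0,0,0.0005,0,-0.0003,0],[0,0,0,0.001,0,-0.0003,0],[0,0,0,0.0015,0,-0.0003,0],[0,0,0,0.002,0,-0.0003,0],[0,0,0,0.0025,0,-0.0003,0],[0,0,0,0.003,0,-0.0003,0],[0,0,0,0.003,0,-0.0003,0]],
  ],
)

```text
clock: 15.95
tcp_pos: [0.5594, -0.1969, 0.1609]
orientation: [0.708, -0.011, 0.707, 0.011]
wrist_force: [-0.1, -0.5, -1.0]
finger_gap: 0.0262
```

```bash
python3 - <<'E'
from h import *
forces(5)
E
```

```text
F [-0.15  0.13 -1.34  0.01 -0.01  0.02] sd [0.46 0.36 0.32 0.02 0.02 0.01] p [ 0.5595  -0.19692  0.16096] clock 16.15
```

Still no contact; continue.

Call:
step_arm(
  moves=[
    [[0,0,0,0.0005,0,0,0],[0,0,0,0.001,0,0,0],[0,0,0,0.0015,0,0,0],[0,0,0,0.0015,0,0,0]],
  ],
)

```text
clock: 16.6
tcp_pos: [0.5597, -0.197, 0.1603]
orientation: [0.708, -0.012, 0.706, 0.011]
wrist_force: [-0.3, 0.4, 5.1]
finger_gap: 0.0258
```

```bash
python3 - <<'E'
from h import *
forces(5)
E
```

```text
F [-1.5   0.54  5.59  0.15  0.48 -0.02] sd [0.63 0.54 0.62 0.03 0.03 0.03] p [ 0.55967 -0.19705  0.1603 ] clock 16.8
```

```bash
python3 - <<'E'
from h import *
M,p,st=pose();print(p,M.round(4),zyaw());plan([.5596,-.1969,p[2]-.00105],np.radians(1.85))
im,d=env.read_camera("wrist");np.savez("w11",im=im,d=d);save("w11c",cv2.resize(im[150:270,217:337],None,fx=5,fy=5,interpolation=cv2.INTER_CUBIC))
im,d=env.read_camera("scene");save("s11",cv2.resize(im[100:210,170:310],None,fx=5,fy=5,interpolation=cv2.INTER_CUBIC))
E
```

```text
[ 0.55966536 -0.19707737  0.16028423] [[ 0.0024 -0.032   0.9995]
 [-0.0012  0.9995  0.032 ]
 [-1.     -0.0012  0.0024]] 1.833483439319977
turn [-0.0003  0.0024  0.0012] shift [ 0.001   0.0002 -0.0001] norms deg 0.2 0.001
```

View pics/w11c.png

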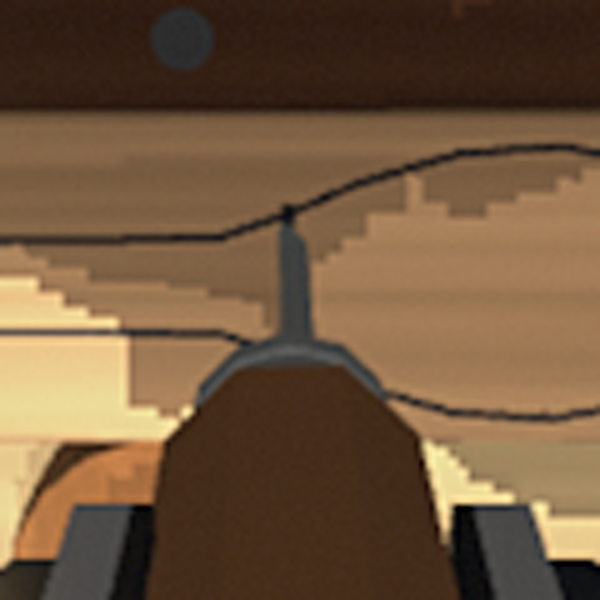

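View pics/s11.png

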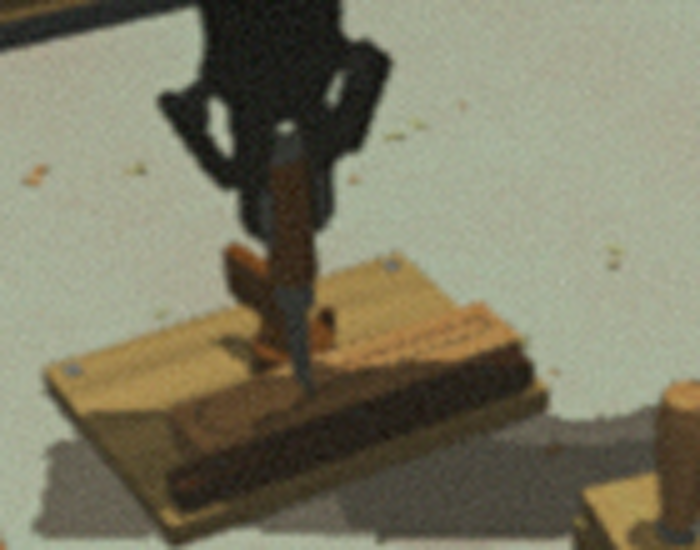

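```bash
python3 - <<'E'
from h import *
z=np.load("w11.npz");im,d=z["im"],z["d"]
c=env.get_calibration("wrist");C=(np.array(c["mtx"]),np.array(c["distortion"]),np.array(c["T_tool_cam"]))
P=cloud("wrist",d,C)
for v in range(187,206): print(v,im[v,270:281].sum(1),(P[v,274]*1e3).round(1),(P[v,275]*1e3).round(1))
def atx(uv,x):
    o,r=ray(C,uv);return (o+r*(x-o[0])/r[0])*1e3
for v in (190.5,191,194,195,196): print(v,atx((274.6,v),.117))
E
```

```text
187 [287 283 280 288 286 288 284 286 283 290 292] [116.8  14.1  -1.6] [117.2  14.   -0.9]
188 [293 288 293 290 291 290 294 290 294 305 283] [116.9  13.3  -1.6] [119.1  12.9  -0.9]
189 [293 295 295 298 303 304 302 308 289 254 195] [117.1  12.5  -1.6] [117.   12.6  -0.9]
190 [291 297 290 266 247 266 265 254 187 105  96] [116.4  12.   -1.6] [117.   11.8  -0.9]
191 [297 302 278 175  77 111 129 100 143 211 233] [117.   11.1  -1.6] [115.9  11.3  -0.9]
192 [280 257 236 134  44  61 144 217 270 306 301] [116.3  10.5  -1.6] [116.2  10.5  -0.9]
193 [187 126  98  57  48 104 257 321 302 295 296] [116.3   9.7  -1.6] [116.6   9.7  -0.9]
194 [ 96 163 207 164  96 146 263 314 303 299 298] [116.5   8.9  -1.6] [115.8   9.1  -0.9]
195 [247 292 300 222 172 198 275 313 303 304 302] [116.6   8.1  -1.6] [117.4   8.   -0.9]
196 [313 315 272 202 190 211 262 299 308 299 296] [114.2   8.   -1.6] [111.7   8.6  -0.8]
197 [296 305 269 203 194 194 207 257 292 298 300] [108.6   8.6  -1.5] [110.8   8.1  -0.8]
198 [293 304 261 207 192 192 189 202 269 300 292] [106.1   8.5  -1.5] [106.2   8.5  -0.8]
199 [292 299 262 199 185 188 190 176 252 292 292] [104.2   8.3  -1.5] [103.9   8.3  -0.8]
200 [292 300 257 198 191 189 189 182 243 291 291] [100.6   8.5  -1.5] [101.5   8.2  -0.8]
201 [296 298 265 193 186 194 191 185 229 283 288] [98.6  8.3 -1.4] [98.   8.4 -0.8]
202 [295 306 266 199 185 193 189 183 230 313 340] [95.5  8.4 -1.4] [96.8  8.  -0.8]
203 [297 302 263 199 188 194 192 181 220 341 397] [93.4  8.2 -1.4] [92.5  8.5 -0.7]
204 [296 296 268 203 187 195 189 189 204 329 392] [91.4  8.1 -1.4] [90.   8.5 -0.7]
205 [289 295 275 212 191 194 191 178 200 329 389] [87.2  8.5 -1.4] [88.   8.3 -0.7]
190.5 [117.          11.44465221  -1.14963064]
191 [117.          11.06919713  -1.15056383]
194 [117.           8.81013189  -1.15617757]
195 [117.           8.05468897  -1.15805442]
196 [117.           7.29803106  -1.15993407]
```

```bash
python3 - <<'E'
from h import *
z=np.load("w11.npz");im,d=z["im"],z["d"]
c=env.get_calibration("wrist");C=(np.array(c["mtx"]),np.array(c["distortion"]),np.array(c["T_tool_cam"]))
P=cloud("wrist",d,C)
for v in range(166,178): print(v,im[v,268:282].sum(1).mean().round(),(P[v,275]*1e3).round(1))
def atx(uv,x):
    o,r=ray(C,uv);return (o+r*(x-o[0])/r[0])*1e3
for v in (170,171,172,173): print(v,atx((275,v),.117))
# line ends in w5
z=np.load("w5.npz");g=cv2.cvtColor(z["im"],cv2.COLOR_RGB2GRAY).astype(np.float32);C5=(C[0],C[1],z["W"])
b=np.radians(1.85);bx=np.array([np.cos(b),np.sin(b)]);by=np.array([-bx[1],bx[0]]);e=np.array([.5586,-.1987])
for t in np.arange(-30,31,1.):
    r=[]
    for s in (-.5,0,.5):
        q=e+by*t/1e3+bx*s/1e3;u,v=proj(C5,[[*q,.0433]])[0];r.append(cv2.getRectSubPix(g,(1,1),(float(u),float(v)))[0,0])
    print(int(t),int(np.mean(r)),end="; ")
E
```

```text
166 104.0 [121.7  28.7  -0.8]
167 99.0 [121.9  28.   -0.8]
168 97.0 [121.9  27.2  -0.8]
169 98.0 [121.2  26.6  -0.8]
170 89.0 [121.5  25.8  -0.8]
171 78.0 [123.1  24.8  -0.9]
172 163.0 [123.1  24.1  -0.9]
173 249.0 [120.2  23.8  -0.8]
174 280.0 [116.8  23.7  -0.8]
175 293.0 [118.4  22.7  -0.8]
176 293.0 [117.5  22.1  -0.8]
177 298.0 [117.   21.5  -0.8]
170 [117.          26.58287087  -0.82356675]
171 [117.          25.8558088   -0.82515006]
172 [117.          25.12759337  -0.82673571]
173 [117.          24.39822208  -0.8283237 ]
-30 35; -29 50; -28 64; -27 87; -26 106; -25 108; -24 101; -23 104; -22 110; -21 110; -20 110; -19 111; -18 112; -17 111; -16 109; -15 108; -14 108; -13 101; -12 75; -11 39; -10 29; -9 34; -8 41; -7 44; -6 49; -5 50; -4 47; -3 45; -2 42; -1 40; 0 36; 1 36; 2 41; 3 46; 4 51; 5 51; 6 46; 7 44; 8 44; 9 43; 10 37; 11 35; 12 32; 13 75; 14 105; 15 106; 16 102; 17 100; 18 98; 19 100; 20 105; 21 112; 22 112; 23 109; 24 108; 25 96; 26 59; 27 27; 28 29; 29 34; 30 33;
```

Against both the line end (row 190.3) and the blank's fence edge (row 172), the edge sits ~1.4 mm off-centre toward −y. Lift, shift, and set down again.

Call:
step_arm(
  moves=[
    [[0,0.001,0.001,-0.001,0,0,0],[0,0.001,0.001,-0.003,0,0,0],[0,0.001,0.001,-0.003,0.0014,0,0],[0,0.001,0.001,-0.003,0.0014,0,0],[0,0.001,0.001,-0.003,0.0014,0,0],[0,0.001,0.001,-0.003,0.0014,0,0]],
  ],
)

```text
clock: 17.55
tcp_pos: [0.5596, -0.1956, 0.1631]
orientation: [0.707, -0.011, 0.707, 0.011]
wrist_force: [0.5, 0.5, -1.2]
finger_gap: 0.0262
```

```bash
python3 - <<'E'
from h import *
forces(4)
M,p,st=pose();print(p,M.round(4),zyaw());plan([.5596,-.1957,.1604],np.radians(1.85))
im,d=env.read_camera("wrist")
for v in range(187,200): print(v,im[v,270:281].sum(1))
E
```

```text
F [ 0.33  0.28 -1.46  0.01  0.02  0.02] sd [0.41 0.37 0.22 0.01 0.01 0.01] p [ 0.55959 -0.19561  0.16315] clock 17.7
[ 0.55963345 -0.19564565  0.16324341] [[ 1.400e-03 -3.200e-02  9.995e-01]
 [-1.000e-04  9.995e-01  3.200e-02]
 [-1.000e+00 -2.000e-04  1.400e-03]] 1.83310826256695
turn [-0.0003  0.0014  0.0002] shift [ 0.0028 -0.0001 -0.    ] norms deg 0.1 0.003
187 [280 283 282 281 284 276 283 278 281 285 278]
188 [282 282 282 285 282 286 282 284 286 287 288]
189 [287 285 286 289 285 289 289 293 298 297 288]
190 [290 292 297 301 305 305 307 310 285 268 221]
191 [293 293 302 277 246 257 273 256 187 122 108]
192 [288 294 308 222  62 111 133 113  94 150 210]
193 [305 280 257 179  30  69  91 187 240 271 304]
194 [240 186 115  97  96 113 194 288 311 298 297]
195 [ 91 157 197 179 176 163 255 322 305 300 300]
196 [229 296 301 225 199 192 250 306 305 307 302]
197 [316 311 285 226 188 198 208 265 299 301 302]
198 [303 302 279 214 196 194 187 203 273 303 298]
199 [296 296 277 214 188 189 189 177 243 295 289]
```

Call:
step_arm(
  moves=[
    [[0,0.001,0,0.001,0,0,0],[0,0.001,0,0.0018,0,0,0],[0,0.001,0,0.0024,0,0,0],[0,0.001,0,0.0028,0,0,0],[0,0.001,0,0.0032,0,0,0],[0,0.001,0,0.0036,0,0,0],[0,0.001,0,0.0039,0,0,0],[0,0.001,0,0.0039,0,0,0],[0,0.001,0,0.0039,0,0,0]],
  ],
)

```text
clock: 18.7
tcp_pos: [0.5597, -0.1957, 0.1603]
orientation: [0.707, -0.012, 0.707, 0.011]
wrist_force: [-2.2, -0.7, 5.4]
finger_gap: 0.026
```

```bash
python3 - <<'E'
from h import *
forces(8)
M,p,st=pose();print(p,M.round(4),zyaw(),st["finger_gap"])
im,d=env.read_camera("wrist")
for v in range(187,200): print(v,im[v,270:281].sum(1))
save("w12c",cv2.resize(im[150:270,217:337],None,fx=5,fy=5,interpolation=cv2.INTER_CUBIC))
E
```

```text
F [-2.03  0.44  5.38  0.18  0.63 -0.  ] sd [0.64 0.76 0.43 0.04 0.01 0.02] p [ 0.55965 -0.19574  0.1603 ] clock 19.05
[ 0.55967686 -0.19574643  0.1603107 ] [[ 1.100e-03 -3.200e-02  9.995e-01]
 [-8.000e-04  9.995e-01  3.200e-02]
 [-1.000e+00 -8.000e-04  1.000e-03]] 1.834493713439648 0.02588770769008259
187 [277 275 277 275 280 273 276 278 277 278 272]
188 [278 280 283 285 278 281 278 282 280 279 282]
189 [286 287 285 284 286 286 284 284 289 290 292]
190 [292 290 288 293 290 294 294 294 297 306 287]
191 [295 295 298 300 305 304 309 297 273 250 187]
192 [294 292 299 272 238 244 263 226 144 101 141]
193 [295 301 311 211  19  24  87 108 144 208 271]
194 [279 244 249 194 105  92 146 220 272 303 297]
195 [184 101 102 163 183 165 257 315 305 302 296]
196 [152 215 207 191 196 189 250 306 309 302 304]
197 [290 327 285 213 199 199 212 263 303 306 302]
198 [308 311 271 205 196 196 188 203 267 306 298]
199 [296 304 266 200 189 191 186 179 248 304 297]
```

View pics/w12c.png

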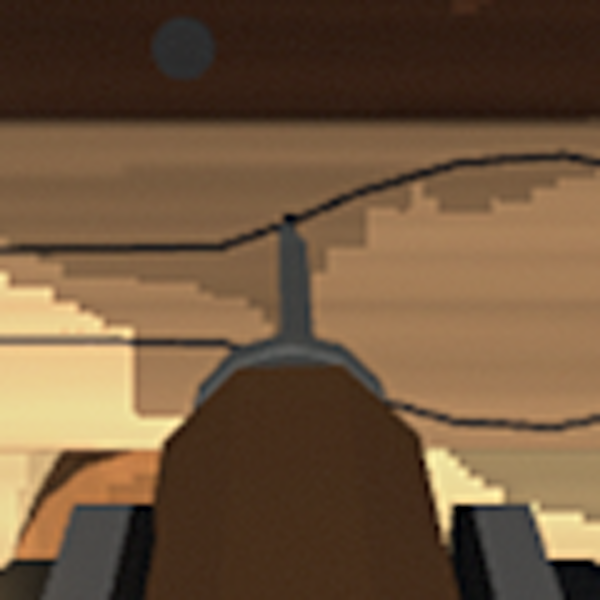

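Tip corner row ~194.5, line end ~192.2 (≈1.8 mm margin, good). Push ≈6.8 N; nudge to 8 and ease the sideways load.

Call:
step_arm(
  moves=[
    [[0,0.0005,0.0005,0.0011,0,-0.0001,0],[0,0.0005,0.0005,0.0012,0,-0.0001,0],[0,0.0005,0.0005,0.0012,0,-0.0001,0]],
  ],
)

```text
clock: 19.45
tcp_pos: [0.5596, -0.1958, 0.1603]
orientation: [0.708, -0.012, 0.707, 0.011]
wrist_force: [-2.2, 0.7, 7.2]
finger_gap: 0.0257
```

```bash
python3 - <<'E'
from h import *
forces(8)
M,p,st=pose();print(p,M.round(4),zyaw(),st["finger_gap"])
E
```

```text
F [-2.2   0.79  6.51  0.3   0.72 -0.02] sd [0.34 0.48 0.64 0.03 0.02 0.03] p [ 0.55963 -0.1958   0.16027] clock 19.8
[ 0.5596417  -0.19580123  0.16028595] [[ 1.500e-03 -3.200e-02  9.995e-01]
 [-9.000e-04  9.995e-01  3.200e-02]
 [-1.000e+00 -9.000e-04  1.400e-03]] 1.8354380102049146 0.026135858986935406
```

Push ≈7.9 N. Final look before hand-in.

```bash
python3 - <<'E'
from h import *
st=env.get_state()
im,d=env.read_camera("wrist");save("w13",im)
C=cam("wrist",st);P=cloud("wrist",d,C)
c=env.get_calibration("wrist")
m=(P[...,2]>.0414)&(P[...,2]<.046)&(abs(P[...,0]-.545)<.15)&(abs(P[...,1]+.185)<.02)
r=cv2.minAreaRect(P[m][:,:2].astype(np.float32)*1000);print("blank top yaw",r)
im,d=env.read_camera("scene");save("s13",cv2.resize(im[90:250,150:350],None,fx=4,fy=3.7,interpolation=cv2.INTER_CUBIC))
E
```

```text
blank top yaw ((528.384521484375, -188.16644287109375), (220.86878967285156, 34.159088134765625), 0.19430594146251678)
```

View pics/s13.png

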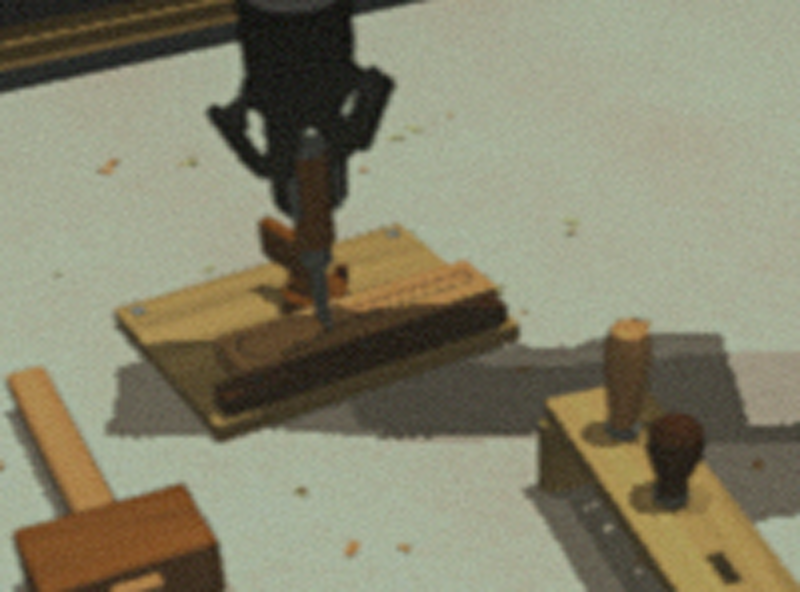

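View pics/w13.png

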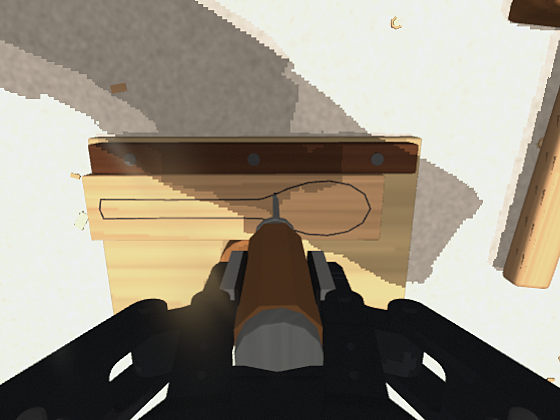

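The chisel stands on the line at (275,195), the blank is flush with the fence, and the gouge and bradawl are untouched in the rack. Handing in.

```bash
python3 - <<'E'
from h import *
print(env.get_state()["clock"],env.get_state()["wrist_force"]);print(env.hand_in())
E
```

```text
19.95 [-2.31297398  0.96542724  7.40584253]
the job is handed in; nothing more can be done
None
```

I clamped the blank first, then stood the chisel on the pencil line, and handed in at about 20 s while still holding it there under the push.

- **Cam and blank:** I turned the lever clockwise until the moment rose to 2.65 Nm and the lever twisted in the pads. After release the cam measured about 1.39 rad, with its stub on the dowel. The blank's centre was within 0.5 mm of the clamped position, and its angle matched the board within 0.1°.
- **Chisel position:** I took the hooped chisel from the rack and set it down once, but it was about 1.4 mm off-centre along the line. I lifted it, shifted it and set it down again. The visible end of the edge then lay about 1.8 mm inside the line's end, where centred would be 2 mm, and within about 0.3 mm across the line. The tool was vertical to about 0.1°. The chisel's own tilt in the jaws, measured after lifting, was at most about 0.4°.
- **Push:** It averaged about 7.9 N, with readings varying by roughly 0.6 N. The last single reading came to about 8.8 N.

**What disagreed or is less certain:**
- About 2 N of sideways force remains at the wrist.
- The final blank-angle reading (0.19°) is not valid because the measuring window cut the blank off. I relied on the earlier 1.9° fit, against 1.83° for the board.
- The other end of the edge, hidden behind the blade, was not seen directly; I inferred it from the given 20 mm edge length.

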